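# Sort two sealed modules by weight into their nests

### The job

The two sealed cans in the black rack look alike, but one is potted and heavy and the other is an empty, light shell: lift each just clear (never its underside higher than about 15 cm over the bench), feel its weight, and seat the heavy one in the block with the mounting ears and the light one in the plain block. Lower each gently until you feel the pocket's floor, press it down there with a steady push of about 8 N (never ram it, 25 N is too much) for a second, then let go without dropping it. Leave everything else on the bench where it is.

Things in the scene. Friction and masses are not known exactly. Their poses are not given: they have to be found in the camera images.
- module_a: Sealed square aluminium can 40 x 40 x 80 mm, small black patch and two 2 mm brass studs on top, upright in a rack nest. Origin: centre of its underside, z up, x and y square to its sides. Either potted (about 0.52 kg, 5 N) or an empty shell (about 0.15 kg, 1.5 N); its contents may shift 2 mm. Seated in a block it stands 44 to 66 mm proud: grip it with the fingertips at least 45 mm above its underside
- module_b: The second can, same as module_a in size and looks, in the other nest of the rack. One of the two is heavy and one light, either way round; only the weight tells
- rack: Fixed black rack 74 x 170 x 20 mm (x, y, z), origin at the centre of its underside. Two square nests 44 x 44 mm, 10 mm deep (floor 10 mm above the bench), lie at y = -50 and +50 mm in its frame; the modules start in them
- eared_nest: Fixed aluminium block 80 x 80 x 50 mm high, with a low ear and black thumbscrew (22 mm high) on its +x and -x sides, 140 mm long in all. Origin: centre of its underside, z up. For the heavy can. Square pocket 44 x 44 mm in its top, sides along its x and y, mouth chamfered 4 mm. Its floor, a sprung pad (4 N/mm, 7 mm travel), is set 14 to 34 mm below the block's top, each time otherwise and not measured: feel for it
- eared_nest_mouth (a point): Centre of the eared nest's pocket mouth, level with the block's top (50 mm above the bench)
- plain_nest: Fixed aluminium block 80 x 80 x 50 mm high, without ears. Origin: centre of its underside, z up. For the light can. Square pocket 44 x 44 mm in its top, sides along its x and y, mouth chamfered 4 mm. Its floor, a sprung pad (4 N/mm, 7 mm travel), is set 14 to 34 mm below the block's top, each time otherwise and not measured: feel for it
- plain_nest_mouth (a point): Centre of the plain nest's pocket mouth, level with the block's top (50 mm above the bench)
- spool: bystander: steel reel, 56 mm across, 30 mm high; leave it alone
- heatsink: bystander: finned aluminium heat sink 50 x 40 x 23 mm; leave it alone
- screwdriver: bystander: screwdriver lying flat; leave it alone
- screw_tray: bystander: white two-part tray 90 x 70 x 22 mm; leave it alone
- mug: bystander: glass mug 76 mm across, 85 mm high; leave it alone
- bottle: bystander: green bottle 44 mm across, 110 mm high; leave it alone
- caliper: bystander: steel caliper lying flat, 160 mm long; leave it alone
There are look-alikes about, which are no part of the job. Leave any blue or purple look-alike of the module_a alone.

How it is judged:
By the outcome, as a careful person would: the job done as asked, in the order asked, and still so for the second after the job is handed in, with the robot touching nothing.
It also fails if it takes over 72 s, if anything falls off the work surface, if the arm or the gripper's body presses on something with over 40 N, if the wrist force passes 120 N, or if a joint passes its speed limit or range.

### The arm

A 6-joint arm with a two-finger parallel gripper is mounted at the origin on the work surface. World frame = base frame: x ahead of the robot, y to its left, z up, the work surface at z = 0. Lengths are in m, angles in rad, forces in N, time in s.
With the tool pointing down it reaches from about 0.25 to 0.775 m from the base axis. Payload 4 kg.
Tool frame: the origin (TCP) lies between the finger pads; the fingertips stand 14 mm ahead of it and the grasp point (between the pads) lies 5 mm behind it; z points along the fingers, y is the direction in which the jaws open and shut (so a half turn about z gives the same grasp; the last joint's range is limited). The gripper opens to 94 mm and grips with 3 to 60 N. Pads are 16 mm wide; open, the fingers measure 119 mm over their backs; the gripper's body (75 mm by 177 mm) begins 78 mm behind the grasp point.
Start: joints at [-1.373, 0.087, 1.371, -0, 1.684, -0.103], TCP at [0.163, -0.525, 0.22] pointing down, gripper open.
Joint ranges: [-3.1, 3.1], [-0.76, 2.03], [0.27, 2.55], [-1.08, 4.22], [0.17, 2.65], [-2.57, 2.57]. Speed limits (rad/s): [2.79, 2.79, 3.14, 3.14, 3.14, 3.14].

### API

Orientations are given as [roll, pitch, yaw] about the fixed x, y, z axes, in that order (R = Rz(yaw) Ry(pitch) Rx(roll)).
In Python, from bench import robot, cams, spotter gives the robot as it stands.
- The arm moves only by the shell command python3 -m inch 'ROWS'. ROWS is JSON, a list of rows, each an object of numbers: "grip": the opening, from 0 (shut) to 1 (fully open); "dx", "dy", "dz": the shift along the tool's x, y, z in units of 25 mm (1.0 is 25 mm); "rx", "ry", "rz": the turn, a rotation vector about the tool's x, y, z in units of 5 degrees (1.0 is 5 degrees). A call has 1 to 12 rows; each row shifts and turns the pose as measured when the row begins, along the tool's axes as they then stand; what a row does not reach is not made up. A row lasts 1/8 s, in which the tool goes at most 62.5 mm and 10.7 degrees, less where a joint would pass 70% of its speed; a pose out of reach is approached as far as the arm can. A call is refused whole if a number of a shift passes 1 or a number of a turn 1, either way. A call with a gripper value outside its range is refused whole. The fingers move at their own pace and stop on an object; the grip force is fixed at half the most. Time passes only in rows, so rows that do not move let the fingers close. It gives the time, the measured TCP pose, the force and the opening at its end, in the units of the state.
- robot.get_obs(): the state, without advancing time (a new reading comes with each control period).
- cams.snapshot(name): name is "scene" or "top" or "wrist"; returns a dict with "frame" (400x640x3 uint8, red, green, blue), "intrinsics" (3x3 intrinsics, pixels), "eye" and "orientation" of the camera in the world. Camera axes: x right, y up, looking along -z (the intrinsics and any distortion apply to the point x, -y, -z); pixel columns grow to the right and rows downward; lengths in m; the calibration is good to about 2 mm. A picture is of the moment at which its call begins. There is no depth.
- robot.close_job(): hands the job in, once; it reports no verdict.
Trained networks look in a picture, given as the dict that the camera call returned (one of the last four; its "shot" number tells which), for a name from the list of things; names that differ only in an ending like _2 or _b are one class to them, and where a whole thing is asked for, a point or a joint stands for the part that bears it (a point fixed in the world has none). Each returns a list of dicts, best first, with "score" (0 to 1); they miss things now and then, are a little off and sometimes report something else, mostly with a low value. They report only what shows in the picture. A call takes as long as a camera call. They do not tell look-alikes from the thing itself.
- spotter.regions_of(picture, query): "pixels" (400x640 bool, what is visible of it) and "extent" ([left, top, right, bottom] in pixels, round what is visible of it).
- spotter.place_of(picture, query): "pixel" ([column, row] in pixels: a listed point, or the origin of a listed thing).
The state is a dict: "time": time; "joint_positions": joint angles; "qvel": joint speeds; "joint_torque": joint torques, N m; "tool_pos": TCP position; "ee_rot": TCP orientation; "wrist_force": force on the tool from outside, world axes, zero at the start; "wrist_torque": the same for the moment, N m; "width": finger opening in m.
Only numpy, scipy, OpenCV 4.12 (cv2) and the standard library are available. Lean on these libraries where they do the work, as an engineer would, in place of code of your own. Each camera call takes 0.05 s, during which the arm holds its last target.

## Working session

There is one attempt and no reset: what is moved stays moved. The work goes in short steps, Python scripts to look and compute and a shell command to move; the robot and the scene stay as the last step left them, time stands still between calls to the robot, and variables do not carry over. Pictures are saved under pics/ and viewed, and the job is handed in when it is done.

```bash
ls; mkdir -p pics; python3 - <<'E'
from bench import robot,cams,spotter
import cv2
print(robot.get_obs())
for n in ["scene","top","wrist"]:
    s=cams.snapshot(n); cv2.imwrite(f"pics/{n}0.png",s["frame"][:,:,::-1])
    print(n,s["shot"],s["intrinsics"],s["eye"],s["orientation"],[k for k in s])
    for q in ["module_a","rack","eared_nest","plain_nest","eared_nest_mouth","plain_nest_mouth"]:
        print(q,[(round(d["score"],2),[round(float(v)) for v in d["pixel"]]) for d in spotter.place_of(s,q)])
E
```

```text
pics
{'time': 0.0, 'joint_positions': array([-1.37311576e+00,  8.79744386e-02,  1.37222734e+00, -2.77959380e-05,
        1.68357590e+00, -1.03075629e-01]), 'qvel': array([-0.00141204,  0.00259868, -0.00101531,  0.00303381, -0.00021177,
        0.00104726]), 'joint_torque': array([ 7.12033534e-05, -3.40180171e+01, -3.02426934e+01,  7.18542631e-02,
        3.28690221e-02, -1.60170489e-04]), 'tool_pos': array([ 0.16283346, -0.52481592,  0.21830716]), 'ee_rot': array([-3.13941638e+00, -1.97344705e-04,  3.00752882e-01]), 'wrist_force': array([-0.07872259, -0.28700321, -0.40561382]), 'wrist_torque': array([0.0435699 , 0.0471584 , 0.00211417]), 'width': 0.09395167882553124}
scene 1 [[371.04448194   0.         317.23840998]
 [  0.         371.04448194 192.02101304]
 [  0.           0.           1.        ]] [1.16877347 0.40566991 0.9189038 ] [0.71023007 0.01895679 2.1331639 ] ['frame', 'intrinsics', 'eye', 'orientation', 'shot']
module_a [(0.81, [371, 209]), (0.77, [338, 190]), (0.67, [310, 182]), (0.57, [337, 228]), (0.56, [261, 226])]
rack [(0.64, [260, 150]), (0.61, [319, 188]), (0.4, [40
[... 391 characters left out ...]
trinsics', 'eye', 'orientation', 'shot']
module_a [(0.65, [266, 220]), (0.65, [284, 181]), (0.59, [306, 221]), (0.52, [347, 220])]
rack [(0.81, [325, 221])]
eared_nest [(0.9, [221, 218])]
plain_nest [(0.89, [421, 219])]
eared_nest_mouth [(0.68, [218, 224]), (0.67, [492, 193])]
plain_nest_mouth [(0.73, [420, 219]), (0.55, [419, 130])]
wrist 3 [[355.56749683   0.         315.51389545]
 [  0.         355.56749683 202.33154974]
 [  0.           0.           1.        ]] [ 0.24171302 -0.50117764  0.38488253] [-2.80178975e-01 -7.81490142e-04 -1.27051318e+00] ['frame', 'intrinsics', 'eye', 'orientation', 'shot']
module_a []
rack []
eared_nest []
plain_nest []
eared_nest_mouth []
plain_nest_mouth []
```

View pics/scene0.png

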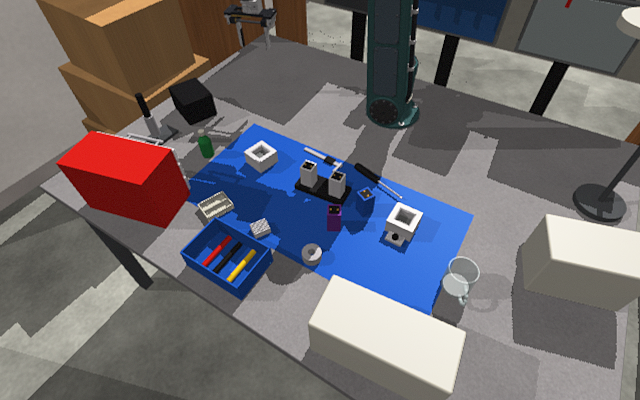

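View pics/top0.png

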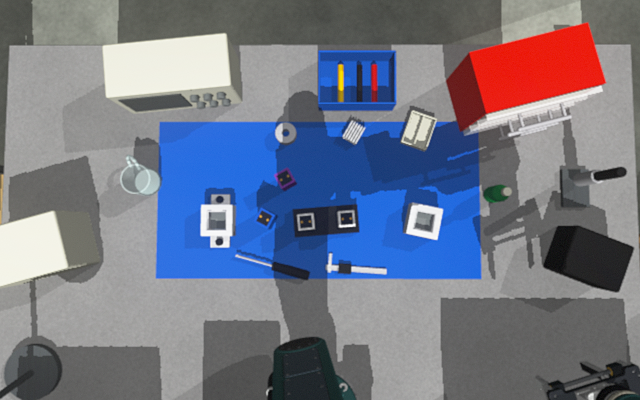

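```bash
python3 - <<'E'
import cv2
a=cv2.imread("pics/top0.png")[100:300,170:490]
cv2.imwrite("pics/top0c.png",cv2.resize(a,None,fx=2.5,fy=2.5,interpolation=cv2.INTER_CUBIC)[:600])
a=cv2.imread("pics/scene0.png")[120:270,230:430]
cv2.imwrite("pics/scene0c.png",cv2.resize(a,None,fx=4,fy=4,interpolation=cv2.INTER_CUBIC))
E
```

```text
(no output)
```

View pics/top0c.png

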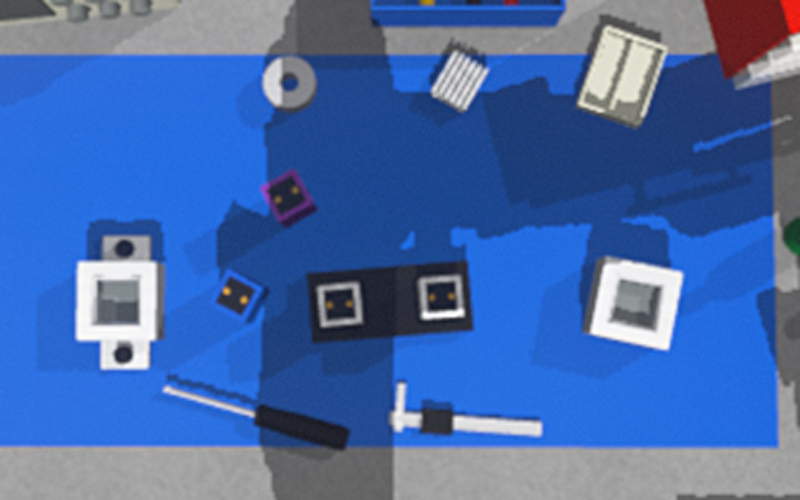

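View pics/scene0c.png

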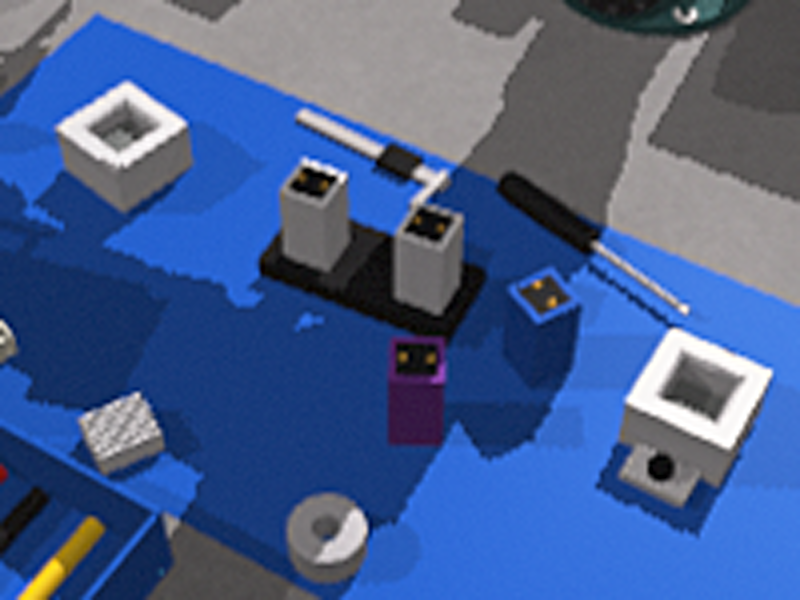

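The wanted cans stand in the black rack, at top pixels (306,222) and (346,219). They could be confused with the blue can at (266,217) and the purple can at (285,180), which stand outside the rack, so I leave those alone. The eared block is at (217,220) and the plain block at (424,221). Next I measure them.

```bash
cat > h.py <<'E'
from bench import robot,cams,spotter
import cv2, numpy as np
from scipy.spatial.transform import Rotation as Ro
def Rm(o): return Ro.from_euler('xyz',o).as_matrix()
def ray(s,px,z):
    K=s["intrinsics"];px=np.atleast_2d(px).astype(float)
    d=np.c_[(px[:,0]-K[0,2])/K[0,0],-(px[:,1]-K[1,2])/K[1,1],-np.ones(len(px))]@Rm(s["orientation"]).T
    e=np.array(s["eye"]); return e+d*((z-e[2])/d[:,2])[:,None]
def proj(s,P):
    c=(np.atleast_2d(P)-np.array(s["eye"]))@Rm(s["orientation"]); K=s["intrinsics"]
    return np.c_[K[0,2]+K[0,0]*c[:,0]/-c[:,2],K[1,2]-K[1,1]*c[:,1]/-c[:,2]]
def save(s,n,crop=None,f=1):
    a=s["frame"][:,:,::-1]
    if crop: a=a[crop[1]:crop[3],crop[0]:crop[2]]
    cv2.imwrite("pics/"+n,cv2.resize(a,None,fx=f,fy=f,interpolation=cv2.INTER_CUBIC))
def face(s,seed,z,thr,rad=60,dark=None):
    """bright top face around seed px -> centre,yaw,size on plane z"""
    g=s["frame"].min(2); m=(g>thr).astype(np.uint8)
    n,l,st,c=cv2.connectedComponentsWithStats(m,connectivity=4)
    yy,xx=np.nonzero(l); d=np.hypot(xx-seed[0],yy-seed[1]); ok=d<rad
    lab=np.bincount(l[yy[ok],xx[ok]]).argmax()
    yy,xx=np.nonzero(l==lab); W=ray(s,np.c_[xx,yy],z)[:,:2]
    r=cv2.minAreaRect((W*1000).astype(np.float32)); return r,len(xx)
E
python3 - <<'E'
from h import *
s=cams.snapshot("top")
for n,p,z in [("L",(306,222),.09),("R",(346,219),.09),("eared",(217,220),.05),("plain",(424,221),.05)]:
    print(n,ray(s,p,z)[0].round(4))
    for thr in (150,180,210):
        try: print(thr,face(s,p,z,thr,30))
        except Exception as e: print(e)
E
```

```text
L [0.486 0.027 0.09 ]
150 (((476.846435546875, 13.50222396850586), (12.974503517150879, 26.151769638061523), 48.81325912475586), 17)
attempt to get argmax of an empty sequence
attempt to get argmax of an empty sequence
R [ 0.4934 -0.0716  0.09  ]
150 (((493.3932189941406, -72.77122497558594), (37.55669021606445, 39.84407043457031), 4.256555557250977), 66)
180 (((478.569580078125, -72.83177947998047), (7.70458459854126, 37.380271911621094), 4.076608657836914), 43)
210 (((477.6020812988281, -72.80735778808594), (4.727085113525391, 37.1939697265625), 4.076815128326416), 32)
eared [0.4917 0.2561 0.05  ]
150 (((489.0695495605469, 258.607177734375), (132.96096801757812, 81.87661743164062), 0.6956906914710999), 969)
180 (((477.80712890625, 257.2945861816406), (109.92139434814453, 79.525146484375), 0.6956886053085327), 831)
210 (((477.81591796875, 258.5590515136719), (105.39214324951172, 76.93952178955078), 0.7036036849021912), 736)
plain [ 0.4891 -0.2723  0.05  ]
150 (((489.56219482421875, -272.8662109375), (81.62383270263672, 82.05020904541016), 78.02731323242188), 737)
180 (((489.3822021484375, -272.8364562988281), (80.72059631347656, 80.59782409667969), 77.89720153808594), 673)
210 (((489.2850341796875, -272.8234558105469), (79.66934967041016, 78.98169708251953), 77.89653015136719), 597)
```

```bash
python3 -m inch '[{"grip":1,"dx":0.8,"dy":-0.6,"rz":-1},{"dx":0.85,"dy":-0.53,"rz":-1},{"dx":0.89,"dy":-0.45,"rz":-1},{"dx":0.93,"dy":-0.37,"rz":-1},{"dx":0.96,"dy":-0.29,"rz":-1},{"dx":0.98,"dy":-0.2,"rz":-1},{"dx":0.99,"dy":-0.12,"rz":-1},{"dx":1,"dy":-0.03,"rz":-1},{"dx":1,"dy":0.05,"rz":-1},{"dx":0.99,"dy":0.14,"rz":-1},{"dx":0.97,"dy":0.22,"rz":-1},{"dx":0.95,"dy":0.31,"rz":-1}]'
```

```text
invalid input at $[0]: expected keys grip, dx, dy, dz, rx, ry, rz
```

```bash
python3 -m inch '[{"grip":1,"dx":0.8,"dy":-0.6,"dz":0,"rx":0,"ry":0,"rz":-1},{"grip":1,"dx":0.85,"dy":-0.53,"dz":0,"rx":0,"ry":0,"rz":-1},{"grip":1,"dx":0.89,"dy":-0.45,"dz":0,"rx":0,"ry":0,"rz":-1},{"grip":1,"dx":0.93,"dy":-0.37,"dz":0,"rx":0,"ry":0,"rz":-1},{"grip":1,"dx":0.96,"dy":-0.29,"dz":0,"rx":0,"ry":0,"rz":-1},{"grip":1,"dx":0.98,"dy":-0.2,"dz":0,"rx":0,"ry":0,"rz":-1},{"grip":1,"dx":0.99,"dy":-0.12,"dz":0,"rx":0,"ry":0,"rz":-1},{"grip":1,"dx":1,"dy":-0.03,"dz":0,"rx":0,"ry":0,"rz":-1},{"grip":1,"dx":1,"dy":0.05,"dz":0,"rx":0,"ry":0,"rz":-1},{"grip":1,"dx":0.99,"dy":0.14,"dz":0,"rx":0,"ry":0,"rz":-1},{"grip":1,"dx":0.97,"dy":0.22,"dz":0,"rx":0,"ry":0,"rz":-1},{"grip":1,"dx":0.95,"dy":0.31,"dz":0,"rx":0,"ry":0,"rz":-1}]'
cat >> h.py <<'E'
def to(x,y,z,yawdeg,pr=True):
    o=robot.get_obs(); T=Ro.from_euler('xyz',o["ee_rot"]); p=o["tool_pos"]
    d=T.inv().apply(np.array([x,y,z])-p)/.025
    tgt=Ro.from_euler('xyz',[np.pi,0,np.radians(yawdeg)])
    rv=np.degrees((T.inv()*tgt).as_rotvec())/5
    print("t",round(o["time"],2),"pos",p.round(4),"rpy",np.degrees(o["ee_rot"]).round(2),"w",round(o["width"],4),"F",o["wrist_force"].round(2))
    print("need d",d.round(2),"r",rv.round(2))
E
python3 -c "
from h import *
to(.493,-.072,.22,94.3)"
```

```text
time: 2.6
tool_pos: [0.3394, -0.2734, 0.2199]
ee_rot: [3.139, 0.001, 1.379]
wrist_force: [0.3, 0.1, -0.7]
width: 0.094
t 2.6 pos [ 0.3394 -0.2734  0.2199] rpy [1.7988e+02 8.0000e-02 7.9020e+01] w 0.094 F [ 0.33  0.13 -0.72]
need d [ 9.08  4.5  -0.01] r [ 0.02  0.02 -3.06]
```

```bash
python3 -m inch '[{"grip":1,"dx":0.95,"dy":0.5,"dz":0,"rx":0,"ry":0,"rz":-1},{"grip":1,"dx":0.92,"dy":0.58,"dz":0,"rx":0,"ry":0,"rz":-1},{"grip":1,"dx":0.87,"dy":0.66,"dz":0,"rx":0,"ry":0,"rz":-1},{"grip":1,"dx":0.82,"dy":0.71,"dz":0,"rx":0,"ry":0,"rz":0},{"grip":1,"dx":0.82,"dy":0.71,"dz":0,"rx":0,"ry":0,"rz":0},{"grip":1,"dx":0.82,"dy":0.71,"dz":0,"rx":0,"ry":0,"rz":0},{"grip":1,"dx":0.82,"dy":0.71,"dz":0,"rx":0,"ry":0,"rz":0},{"grip":1,"dx":0.82,"dy":0.71,"dz":0,"rx":0,"ry":0,"rz":0},{"grip":1,"dx":0.82,"dy":0.71,"dz":0,"rx":0,"ry":0,"rz":0},{"grip":1,"dx":0.4,"dy":0.4,"dz":0,"rx":0,"ry":0,"rz":0},{"grip":1,"dx":0,"dy":0,"dz":0,"rx":0,"ry":0,"rz":0}]'
python3 - <<'E'
from h import *
to(.493,-.072,.22,94.3)
s=cams.snapshot("wrist"); save(s,"w1.png")
for n in("module_a","rack"): print(n,[(round(d["score"],2),np.round(d["pixel"]),ray(s,d["pixel"],.01 if n[0]=='m' else 0)[0].round(4)) for d in spotter.place_of(s,n)])
E
```

```text
time: 3.98
tool_pos: [0.5004, -0.0595, 0.221]
ee_rot: [3.137, 0.005, 1.653]
wrist_force: [-1.4, 0.5, 0.6]
width: 0.0942
t 3.98 pos [ 0.5004 -0.0595  0.221 ] rpy [179.76   0.27  94.69] w 0.0942 F [-1.44  0.52  0.61]
need d [-0.47 -0.34  0.04] r [0.05 0.05 0.08]
module_a [(0.83, array([312.,  94.]), array([0.4922, 0.0258, 0.01  ])), (0.64, array([308., 188.]), array([ 0.4957, -0.0728,  0.01  ])), (0.56, array([424.,  42.]), array([0.598 , 0.0832, 0.01  ]))]
rack [(0.57, array([311., 139.]), array([ 0.4951, -0.0209,  0.    ]))]
```

View pics/w1.png

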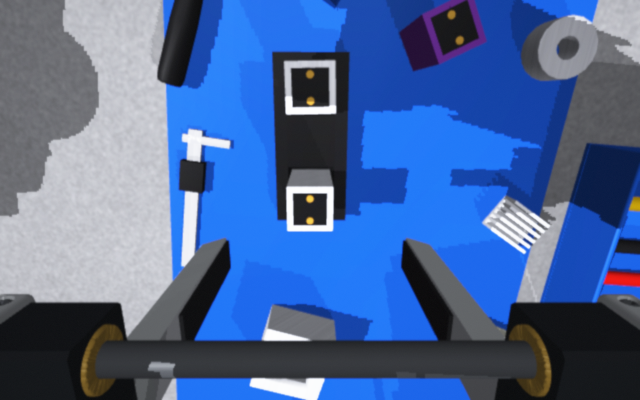

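The wrist view shows the rack cans at (310,88) and (310,205), with the purple look-alike at (455,25) off the rack. I fit their top squares next.

```bash
python3 - <<'E'
from h import *
s=cams.snapshot("wrist")
for n,p in [("L",(310,88)),("R",(310,205))]:
    for thr in (120,150,180):
        r,k=face(s,p,.09,thr,30); print(n,thr,np.round(r[0],1),np.round(r[1],1),round(r[2],1),k)
save(s,"w1c.png",(260,40,360,240),3)
s=cams.snapshot("scene")
for n,p in [("L",(338,178)),("R",(308,165))]:
    print(ray(s,p,.09))
E
```

```text
L 120 [491.   29.4] [41.  40.7] 4.6 1290
L 150 [490.8  29.3] [40.7 40.3] 5.9 1201
L 180 [490.9  29.4] [39.6 39.2] 4.6 1074
R 120 [498.3 -70.6] [41.5 42. ] 4.5 1182
R 150 [498.3 -71. ] [41.1 41.1] 4.4 1071
R 180 [498.3 -70.6] [40.3 40.1] 4.5 989
[[0.49363471 0.03624032 0.09      ]]
[[ 0.49427243 -0.07237174  0.09      ]]
```

View pics/w1c.png

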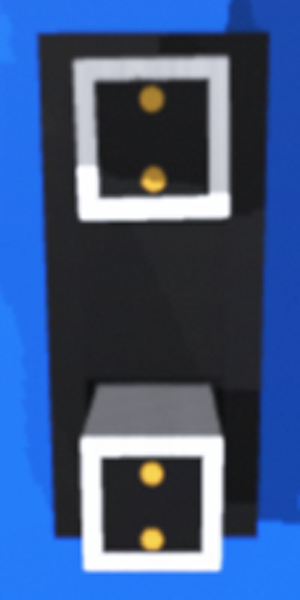

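```bash
python3 -m inch '[{"grip":1,"dx":-0.5,"dy":-0.2,"dz":1,"rx":0,"ry":0,"rz":0},{"grip":1,"dx":0,"dy":0,"dz":1,"rx":0,"ry":0,"rz":0},{"grip":1,"dx":0,"dy":0,"dz":1,"rx":0,"ry":0,"rz":0},{"grip":1,"dx":0,"dy":0,"dz":0.8,"rx":0,"ry":0,"rz":0},{"grip":1,"dx":0,"dy":0,"dz":0,"rx":0,"ry":0,"rz":0}]'
python3 - <<'E'
from h import *
to(.4965,-.0715,.074,94.4)
s=cams.snapshot("wrist"); save(s,"w2.png")
for n,p in [("R",(310,205))]:
    for thr in (150,180):
        r,k=face(s,p,.09,thr,40); print(n,thr,np.round(r[0],1),np.round(r[1],1),round(r[2],1),k)
E
```

```text
time: 4.85
tool_pos: [0.4954, -0.0777, 0.1253]
ee_rot: [3.134, 0.007, 1.645]
wrist_force: [0.6, -0.6, 0.2]
width: 0.094
t 4.85 pos [ 0.4954 -0.0777  0.1253] rpy [179.57   0.38  94.23] w 0.094 F [ 0.62 -0.65  0.16]
need d [0.26 0.05 2.05] r [ 0.09  0.08 -0.03]
R 150 [498.3 -70.7] [40.6 41. ] 4.3 2035
R 180 [498.3 -70.9] [40.6 40.3] 4.1 1859
```

View pics/w2.png

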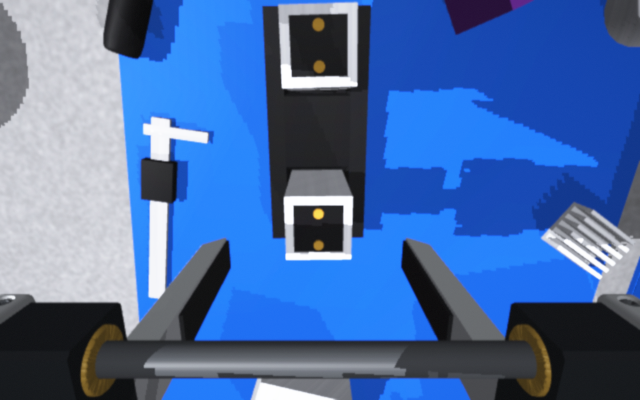

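```bash
python3 -m inch '[{"grip":1,"dx":0.25,"dy":0.08,"dz":0.5,"rx":0.09,"ry":0.08,"rz":0},{"grip":1,"dx":0,"dy":0,"dz":0.7,"rx":0,"ry":0,"rz":0},{"grip":1,"dx":0,"dy":0,"dz":0.6,"rx":0,"ry":0,"rz":0},{"grip":1,"dx":0,"dy":0,"dz":0.1,"rx":0,"ry":0,"rz":0},{"grip":1,"dx":0,"dy":0,"dz":0,"rx":0,"ry":0,"rz":0}]'
python3 - <<'E'
from h import *
to(.4975,-.0715,.074,94.4)
s=cams.snapshot("wrist"); save(s,"w3.png",(180,100,460,320),2.8)
for n,p in [("R",(310,205))]:
    for thr in (150,180):
        r,k=face(s,p,.09,thr,40); print(n,thr,np.round(r[0],1),np.round(r[1],1),round(r[2],1),k)
E
```

```text
time: 5.52
tool_pos: [0.4992, -0.0716, 0.0778]
ee_rot: [3.137, 0.001, 1.645]
wrist_force: [0.2, 0.0, -0.3]
width: 0.094
t 5.53 pos [ 0.4992 -0.0716  0.0778] rpy [1.7973e+02 7.0000e-02 9.4230e+01] w 0.094 F [ 0.19  0.02 -0.32]
need d [ 0.01 -0.07  0.15] r [ 0.05  0.01 -0.03]
R 150 [498.  -70.8] [40.3 40.6] 4.5 2879
R 180 [498.  -70.8] [40.1 40.6] 4.5 2742
```

View pics/w3.png

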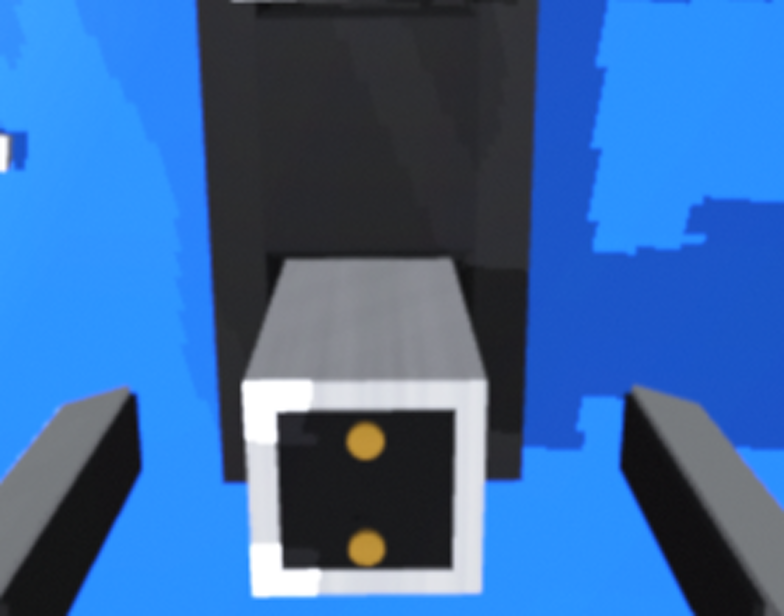

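```bash
python3 -m inch '[{"grip":1,"dx":0,"dy":-0.09,"dz":0.12,"rx":0.05,"ry":0,"rz":0},{"grip":1,"dx":0,"dy":0,"dz":0,"rx":0,"ry":0,"rz":0},{"grip":0,"dx":0,"dy":0,"dz":0,"rx":0,"ry":0,"rz":0},{"grip":0,"dx":0,"dy":0,"dz":0,"rx":0,"ry":0,"rz":0}]'
python3 -c "
from h import *
to(.497,-.0715,.074,94.4)"
```

```text
time: 6.08
tool_pos: [0.4978, -0.0721, 0.0762]
ee_rot: [3.139, 0.002, 1.644]
wrist_force: [0.3, 0.1, 0.2]
width: 0.0773
t 6.08 pos [ 0.4978 -0.0721  0.0762] rpy [1.7984e+02 1.2000e-01 9.4220e+01] w 0.0773 F [0.31 0.08 0.22]
need d [ 0.03 -0.03  0.09] r [ 0.03  0.02 -0.04]
```

```bash
python3 -m inch '[{"grip":0,"dx":0,"dy":-0.03,"dz":0,"rx":0,"ry":0,"rz":0},{"grip":0,"dx":0,"dy":0,"dz":0,"rx":0,"ry":0,"rz":0},{"grip":0,"dx":0,"dy":0,"dz":0,"rx":0,"ry":0,"rz":0},{"grip":0,"dx":0,"dy":0,"dz":0,"rx":0,"ry":0,"rz":0},{"grip":0,"dx":0,"dy":0,"dz":0,"rx":0,"ry":0,"rz":0}]'
python3 - <<'E'
from h import *
to(.497,-.0715,.074,94.4)
s=cams.snapshot("wrist"); save(s,"w4.png",(180,100,460,320),2.8)
E
```

```text
time: 6.7
tool_pos: [0.497, -0.0722, 0.0764]
ee_rot: [3.139, 0.002, 1.644]
wrist_force: [-0.5, -0.6, -0.0]
width: 0.04
t 6.7 pos [ 0.497  -0.0722  0.0764] rpy [1.7983e+02 1.3000e-01 9.4220e+01] w 0.04 F [-0.51 -0.57 -0.01]
need d [0.03 0.   0.1 ] r [ 0.03  0.03 -0.04]
```

View pics/w4.png

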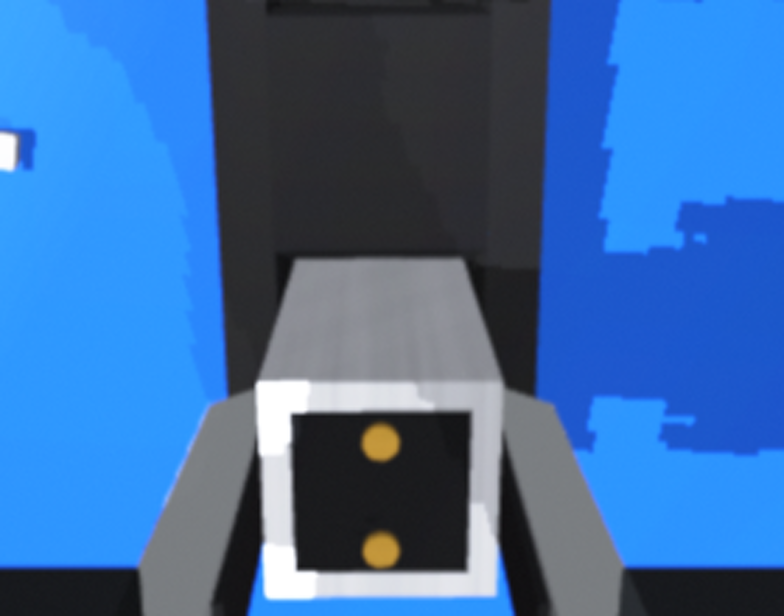

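The can is gripped at 40 mm with no side force. I lift it 20 mm and read its weight.

```bash
python3 -m inch '[{"grip":0,"dx":0,"dy":0,"dz":-0.4,"rx":0,"ry":0,"rz":0},{"grip":0,"dx":0,"dy":0,"dz":-0.4,"rx":0,"ry":0,"rz":0},{"grip":0,"dx":0,"dy":0,"dz":-0.2,"rx":0,"ry":0,"rz":0},{"grip":0,"dx":0,"dy":0,"dz":0,"rx":0,"ry":0,"rz":0},{"grip":0,"dx":0,"dy":0,"dz":0,"rx":0,"ry":0,"rz":0}]'
python3 - <<'E'
from h import *
to(.497,-.0715,.074,94.4)
s=cams.snapshot("wrist"); save(s,"w5.png",(180,100,460,320),2.8)
for i in range(4):
    print(robot.get_obs()["wrist_force"].round(2),robot.get_obs()["wrist_torque"].round(3)); s=cams.snapshot("top")
save(s,"t5.png",(260,180,440,280),4)
E
```

```text
time: 7.38
tool_pos: [0.4948, -0.0715, 0.1]
ee_rot: [-3.139, 0.0, 1.645]
wrist_force: [0.1, -0.1, -4.1]
width: 0.0394
t 7.38 pos [ 0.4948 -0.0715  0.1   ] rpy [-1.7984e+02  1.0000e-02  9.4230e+01] w 0.0394 F [ 0.06 -0.09 -4.08]
need d [-0.01  0.09  1.04] r [-0.03  0.   -0.03]
[-0.07 -0.27 -4.35] [-0.022 -0.106  0.017]
[-0.16 -0.1  -4.37] [-0.028 -0.085 -0.013]
[ 0.36  0.31 -4.52] [-0.039 -0.131 -0.015]
[-0.32 -0.58 -4.75] [-0.001 -0.099 -0.013]
```

View pics/w5.png

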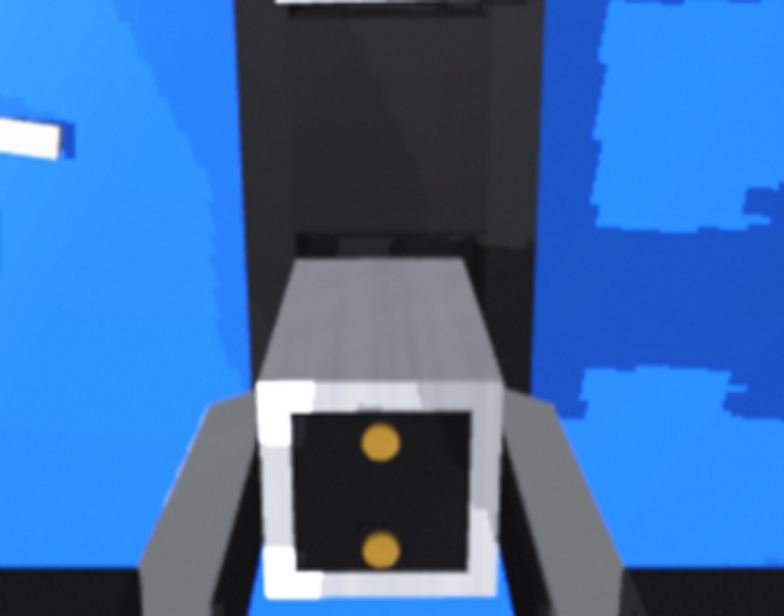

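The reading is about -4.5 N, so this can (module at y=-0.07) is the heavy one and goes to the eared block. I raise it to an underside of about 0.115 m, carry it over and look at the pocket on the way.

```bash
python3 -m inch '[{"grip":0,"dx":0,"dy":0,"dz":-1,"rx":0,"ry":0,"rz":0},{"grip":0,"dx":0,"dy":0,"dz":-1,"rx":0,"ry":0,"rz":0},{"grip":0,"dx":0,"dy":0,"dz":-0.9,"rx":0,"ry":0,"rz":0},{"grip":0,"dx":0,"dy":0,"dz":-0.2,"rx":0,"ry":0,"rz":0},{"grip":0,"dx":0.8,"dy":0.07,"dz":0,"rx":0,"ry":0,"rz":0},{"grip":0,"dx":1,"dy":0.07,"dz":0,"rx":0,"ry":0,"rz":0},{"grip":0,"dx":1,"dy":0.07,"dz":0,"rx":0,"ry":0,"rz":0},{"grip":0,"dx":1,"dy":0.07,"dz":0,"rx":0,"ry":0,"rz":0},{"grip":0,"dx":1,"dy":0.07,"dz":0,"rx":0,"ry":0,"rz":0},{"grip":0,"dx":1,"dy":0.07,"dz":0,"rx":0,"ry":0,"rz":0},{"grip":0,"dx":1,"dy":0.07,"dz":0,"rx":0,"ry":0,"rz":0},{"grip":0,"dx":1,"dy":0.07,"dz":0,"rx":0,"ry":0,"rz":0}]'
python3 -c "
from h import *
to(.494,.256,.181,90.7)"
```

```text
time: 9.12
tool_pos: [0.4904, 0.1282, 0.1686]
ee_rot: [-3.122, -0.001, 1.64]
wrist_force: [-0.3, -0.4, -4.4]
width: 0.04
t 9.12 pos [0.4904 0.1282 0.1686] rpy [-1.7888e+02 -7.0000e-02  9.3950e+01] w 0.04 F [-0.3  -0.41 -4.43]
need d [ 5.09  0.49 -0.5 ] r [-0.22 -0.01  0.65]
```

```bash
python3 -m inch '[{"grip":0,"dx":0.4,"dy":0.1,"dz":-0.4,"rx":-0.2,"ry":0,"rz":0.6},{"grip":0,"dx":0,"dy":0,"dz":0,"rx":0,"ry":0,"rz":0},{"grip":0,"dx":0,"dy":0,"dz":0,"rx":0,"ry":0,"rz":0}]'
python3 - <<'E'
from h import *
to(.494,.256,.181,90.7)
s=cams.snapshot("wrist"); save(s,"w6.png")
p=robot.get_obs()["tool_pos"]
g=spotter.place_of(s,"eared_nest_mouth"); print([(d["score"],d["pixel"]) for d in g])
print(ray(s,g[0]["pixel"],.05))
E
```

```text
time: 9.5
tool_pos: [0.4905, 0.1396, 0.1746]
ee_rot: [-3.133, 0.001, 1.59]
wrist_force: [-0.1, 0.3, -4.7]
width: 0.0396
t 9.5 pos [0.4905 0.1396 0.1746] rpy [-1.795e+02  3.000e-02  9.111e+01] w 0.0396 F [-0.11  0.25 -4.69]
need d [ 4.65  0.23 -0.26] r [-0.1   0.01  0.08]
[(0.9, [323.3, 45.5])]
[[0.49467352 0.25981659 0.05      ]]
```

View pics/w6.png

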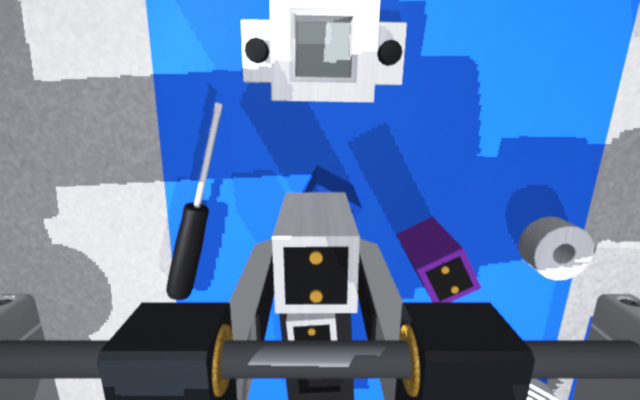

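```bash
python3 -m inch '[{"grip":0,"dx":0.9,"dy":0.12,"dz":-0.25,"rx":-0.1,"ry":0,"rz":0.08},{"grip":0,"dx":0.3,"dy":0,"dz":0,"rx":0,"ry":0,"rz":0},{"grip":0,"dx":0,"dy":0,"dz":0,"rx":0,"ry":0,"rz":0},{"grip":0,"dx":0,"dy":0,"dz":0,"rx":0,"ry":0,"rz":0}]'
python3 - <<'E'
from h import *
to(.494,.256,.181,90.7)
s=cams.snapshot("wrist"); save(s,"w7.png",(230,0,430,340),1.75);save(s,"w7n.png",(240,0,400,150),5)
p=robot.get_obs()["tool_pos"]
g=spotter.place_of(s,"eared_nest_mouth"); print([(d["score"],d["pixel"]) for d in g],ray(s,g[0]["pixel"],.05))
E
```

```text
time: 10.1
tool_pos: [0.493, 0.1671, 0.1796]
ee_rot: [-3.139, 0.003, 1.58]
wrist_force: [0.4, 0.4, -5.1]
width: 0.0394
t 10.1 pos [0.493  0.1671 0.1796] rpy [-179.87    0.18   90.51] w 0.0394 F [ 0.43  0.4  -5.06]
need d [ 3.55  0.07 -0.07] r [-0.03  0.04 -0.04]
[(0.73, [319.1, 83.2])] [[0.49649633 0.26019383 0.05      ]]
```

View pics/w7n.png

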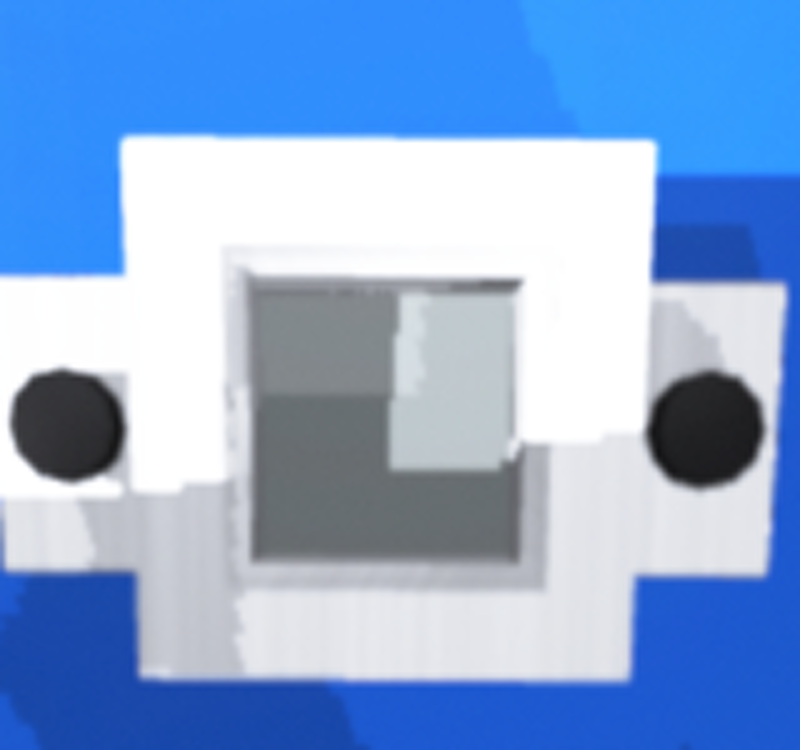

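View pics/w7.png

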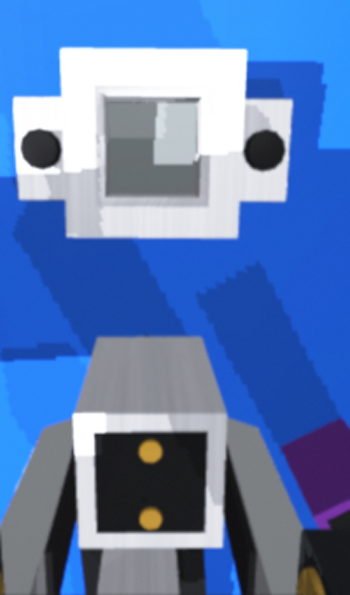

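```bash
cat >> h.py <<'E'
def quad(s,pts,z,off=(0,0),f=1):
    # crop pixel -> image pixel (cv2 resize centre convention)
    q=(np.array(pts,float)+.5)/f-.5+np.array(off); W=ray(s,q,z)[:,:2]*1000
    r=cv2.minAreaRect(W.astype(np.float32))
    e=np.diff(np.r_[W,W[:1]],axis=0)
    print("centre",W.mean(0).round(1),"edges",np.linalg.norm(e,axis=1).round(1),"angs",(np.degrees(np.arctan2(e[:,1],e[:,0]))%90).round(1))
E
python3 - <<'E'
from h import *
s=cams.snapshot("wrist")
quad(s,[(120,137),(657,141),(632,683),(139,680)],.05,(240,0),5)
quad(s,[(250,283),(521,283),(521,560),(250,560)],.046,(240,0),5)
z=robot.get_obs()["tool_pos"][2]+.0136
quad(s,[(75,412),(226,412),(223,548),(79,548)],z,(230,0),1.75)
print(robot.get_obs()["tool_pos"])
s=cams.snapshot("top"); save(s,"t7.png",(190,170,350,260),5)
E
```

```text
centre [494.8 259.8] edges [81.1 80.9 80.7 81. ] angs [0.1 0.1 0.1 0.3]
centre [494.6 259.5] edges [42.4 42.  44.1 42. ] angs [ 0.5  1.7  0.5 89.3]
centre [494.8 168.6] edges [39.3 40.6 40.2 40.6] angs [0.5 1.2 0.5 0.1]
[0.49304575 0.16726227 0.17967267]
```

View pics/t7.png

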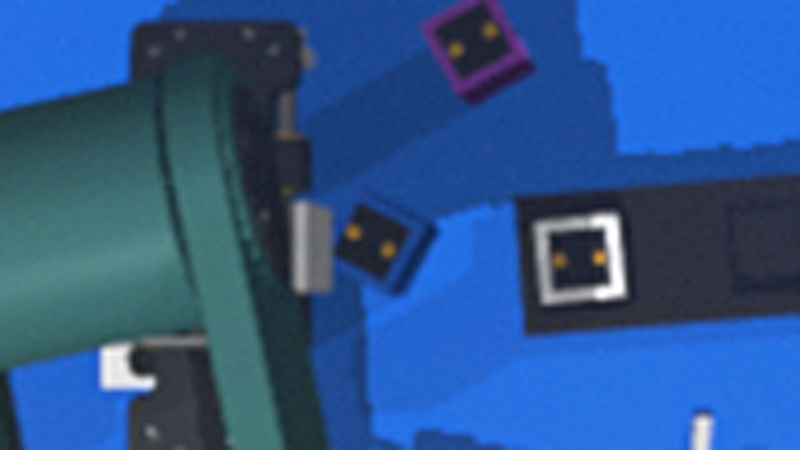

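```bash
python3 -m inch '[{"grip":0,"dx":1,"dy":0,"dz":0,"rx":0,"ry":0.04,"rz":0.06},{"grip":0,"dx":1,"dy":0,"dz":0,"rx":0,"ry":0,"rz":0},{"grip":0,"dx":1,"dy":0,"dz":0,"rx":0,"ry":0,"rz":0},{"grip":0,"dx":0.4,"dy":0,"dz":0.3,"rx":0,"ry":0,"rz":0},{"grip":0,"dx":0.1,"dy":0,"dz":0.4,"rx":0,"ry":0,"rz":0},{"grip":0,"dx":0,"dy":0,"dz":0.4,"rx":0,"ry":0,"rz":0},{"grip":0,"dx":0,"dy":0,"dz":0,"rx":0,"ry":0,"rz":0}]'
python3 - <<'E'
from h import *
to(.4933,.2583,.1164,90.2)
s=cams.snapshot("wrist"); save(s,"w8.png",(180,80,460,300),2.8)
E
```

```text
time: 11.18
tool_pos: [0.4928, 0.2533, 0.149]
ee_rot: [-3.138, 0.003, 1.57]
wrist_force: [-0.5, 0.4, -3.9]
width: 0.0397
t 11.18 pos [0.4928 0.2533 0.149 ] rpy [-1.7979e+02  1.7000e-01  8.9940e+01] w 0.0397 F [-0.5   0.43 -3.89]
need d [0.2  0.02 1.3 ] r [-0.04  0.03 -0.05]
```

View pics/w8.png

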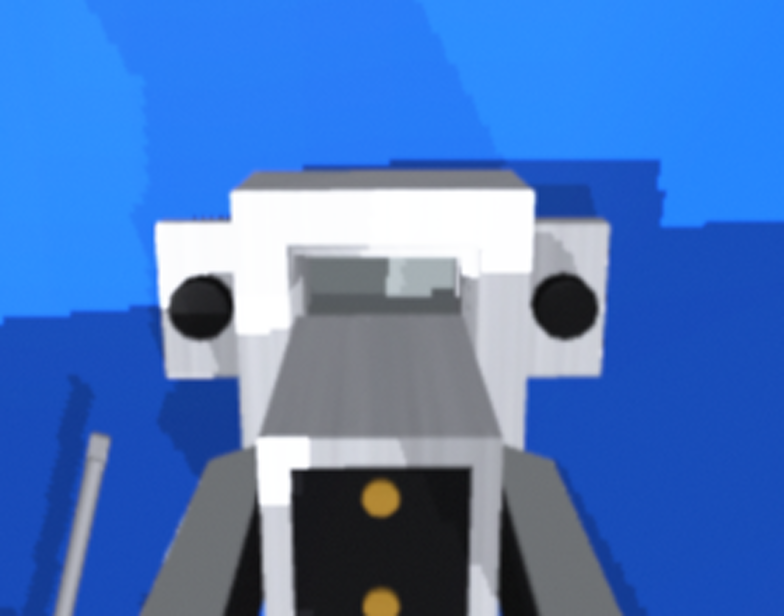

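```bash
python3 -m inch '[{"grip":0,"dx":0.2,"dy":0.02,"dz":0.3,"rx":-0.04,"ry":0.03,"rz":-0.03},{"grip":0,"dx":0,"dy":0,"dz":0.3,"rx":0,"ry":0,"rz":0},{"grip":0,"dx":0,"dy":0,"dz":0.15,"rx":0,"ry":0,"rz":0},{"grip":0,"dx":0,"dy":0,"dz":0,"rx":0,"ry":0,"rz":0}]'
python3 - <<'E'
from h import *
to(.4933,.2583,.1164,90.2)
s=cams.snapshot("wrist"); save(s,"w9.png",(180,80,460,300),2.8)
s=cams.snapshot("scene"); save(s,"s9.png",(340,150,480,260),5.5)
E
```

```text
time: 11.72
tool_pos: [0.4942, 0.2581, 0.1303]
ee_rot: [3.139, -0.001, 1.571]
wrist_force: [-0.7, 0.0, -5.1]
width: 0.0396
t 11.72 pos [0.4942 0.2581 0.1303] rpy [ 1.7986e+02 -3.0000e-02  9.0030e+01] w 0.0396 F [-0.67  0.02 -5.08]
need d [ 0.01 -0.04  0.56] r [ 0.03 -0.01 -0.03]
```

View pics/w9.png

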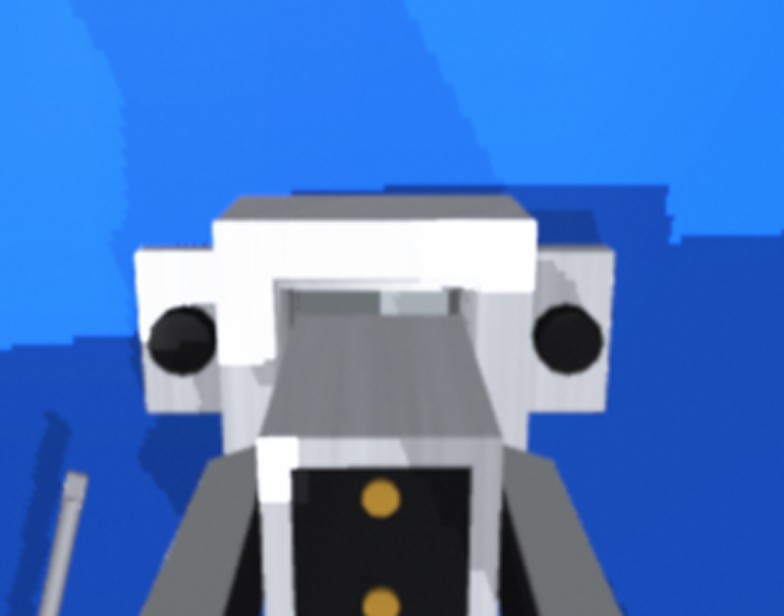

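View pics/s9.png

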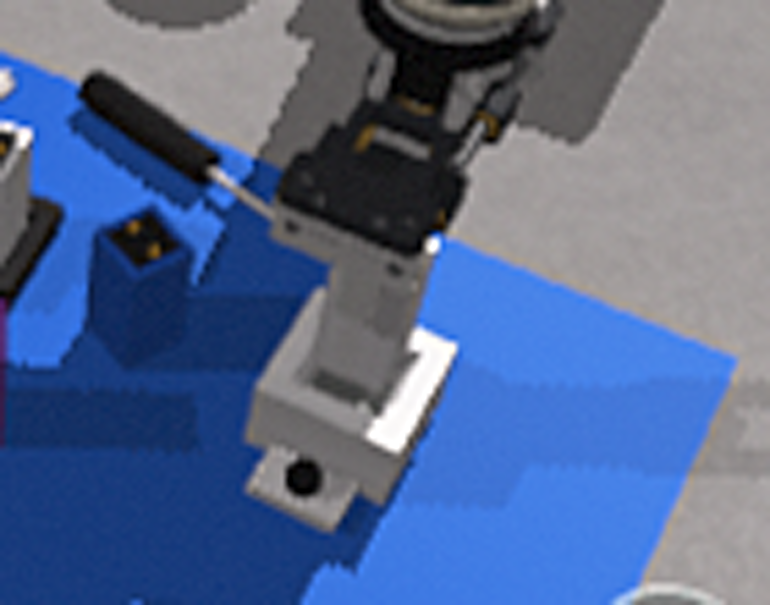

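```bash
python3 -m inch '[{"grip":0,"dx":0,"dy":-0.04,"dz":0.3,"rx":0.03,"ry":0,"rz":-0.03},{"grip":0,"dx":0,"dy":0,"dz":0.2,"rx":0,"ry":0,"rz":0},{"grip":0,"dx":0,"dy":0,"dz":0.1,"rx":0,"ry":0,"rz":0},{"grip":0,"dx":0,"dy":0,"dz":0,"rx":0,"ry":0,"rz":0}]'; python3 -m inch '[{"grip":0,"dx":0,"dy":0,"dz":0.1,"rx":0,"ry":0,"rz":0},{"grip":0,"dx":0,"dy":0,"dz":0.1,"rx":0,"ry":0,"rz":0}]'; python3 -m inch '[{"grip":0,"dx":0,"dy":0,"dz":0.1,"rx":0,"ry":0,"rz":0}]'
```

```text
time: 12.32
tool_pos: [0.4936, 0.2583, 0.1151]
ee_rot: [3.141, -0.001, 1.574]
wrist_force: [0.3, 0.5, -3.8]
width: 0.0394
time: 12.58
tool_pos: [0.494, 0.2584, 0.1103]
ee_rot: [3.14, -0.001, 1.574]
wrist_force: [0.1, -0.1, -4.7]
width: 0.0396
time: 12.7
tool_pos: [0.494, 0.2585, 0.1077]
ee_rot: [3.139, -0.002, 1.574]
wrist_force: [1.0, 0.0, -5.1]
width: 0.0397
```

```bash
python3 -m inch '[{"grip":0,"dx":0,"dy":0,"dz":0.1,"rx":0,"ry":0,"rz":0},{"grip":0,"dx":0,"dy":0,"dz":0.06,"rx":0,"ry":0,"rz":0}]'; python3 -m inch '[{"grip":0,"dx":0,"dy":0,"dz":0.06,"rx":0,"ry":0,"rz":0}]'; python3 -m inch '[{"grip":0,"dx":0,"dy":0,"dz":0.06,"rx":0,"ry":0,"rz":0}]'
```

```text
time: 12.95
tool_pos: [0.4939, 0.2585, 0.1033]
ee_rot: [3.14, -0.001, 1.574]
wrist_force: [0.3, -0.4, -4.9]
width: 0.04
time: 13.08
tool_pos: [0.494, 0.2585, 0.1017]
ee_rot: [3.14, -0.001, 1.574]
wrist_force: [0.2, 0.2, -4.8]
width: 0.04
time: 13.2
tool_pos: [0.494, 0.2585, 0.1001]
ee_rot: [3.14, -0.001, 1.574]
wrist_force: [0.8, -0.6, -4.4]
width: 0.0398
```

```bash
python3 -m inch '[{"grip":0,"dx":0,"dy":0,"dz":0.06,"rx":0,"ry":0,"rz":0}]'; python3 -m inch '[{"grip":0,"dx":0,"dy":0,"dz":0.06,"rx":0,"ry":0,"rz":0}]'
```

```text
time: 13.32
tool_pos: [0.494, 0.2585, 0.0985]
ee_rot: [3.14, -0.001, 1.574]
wrist_force: [0.4, 0.3, -3.3]
width: 0.0401
time: 13.45
tool_pos: [0.494, 0.2585, 0.097]
ee_rot: [3.139, -0.001, 1.574]
wrist_force: [-0.0, 0.5, -4.9]
width: 0.0397
```

```bash
python3 -m inch '[{"grip":0,"dx":0,"dy":0,"dz":0.06,"rx":0,"ry":0,"rz":0}]'
```

```text
time: 13.58
tool_pos: [0.4941, 0.2585, 0.0954]
ee_rot: [3.139, -0.002, 1.574]
wrist_force: [-0.1, 0.2, -4.8]
width: 0.0401
```

```bash
python3 -m inch '[{"grip":0,"dx":0,"dy":0,"dz":0.06,"rx":0,"ry":0,"rz":0}]'
```

```text
time: 13.7
tool_pos: [0.4941, 0.2585, 0.0938]
ee_rot: [3.139, -0.002, 1.574]
wrist_force: [0.7, 0.1, -5.6]
width: 0.0397
```

```bash
python3 -m inch '[{"grip":0,"dx":0,"dy":0,"dz":0.06,"rx":0,"ry":0,"rz":0}]'
```

```text
time: 13.82
tool_pos: [0.4941, 0.2585, 0.0922]
ee_rot: [3.139, -0.002, 1.574]
wrist_force: [0.4, 0.5, -4.0]
width: 0.0397
```

```bash
python3 -m inch '[{"grip":0,"dx":0,"dy":0,"dz":0.06,"rx":0,"ry":0,"rz":0}]'
```

```text
time: 13.95
tool_pos: [0.4941, 0.2585, 0.0906]
ee_rot: [3.139, -0.002, 1.574]
wrist_force: [0.2, -0.3, -5.0]
width: 0.0397
```

```bash
python3 -m inch '[{"grip":0,"dx":0,"dy":0,"dz":0.06,"rx":0,"ry":0,"rz":0}]'
```

```text
time: 14.08
tool_pos: [0.4941, 0.2585, 0.089]
ee_rot: [3.139, -0.002, 1.574]
wrist_force: [0.5, -0.2, -5.4]
width: 0.0399
```

```bash
python3 -m inch '[{"grip":0,"dx":0,"dy":0,"dz":0.04,"rx":0,"ry":0,"rz":0}]'
```

```text
time: 14.2
tool_pos: [0.4941, 0.2586, 0.088]
ee_rot: [3.139, -0.002, 1.574]
wrist_force: [-1.1, -0.5, -2.4]
width: 0.0397
```

```bash
python3 -m inch '[{"grip":0,"dx":0,"dy":0,"dz":0.03,"rx":0,"ry":0,"rz":0}]'
```

```text
time: 14.32
tool_pos: [0.4941, 0.2586, 0.0878]
ee_rot: [3.139, -0.002, 1.574]
wrist_force: [-1.4, 0.2, -1.8]
width: 0.0397
```

```bash
python3 -m inch '[{"grip":0,"dx":0,"dy":0,"dz":0.03,"rx":0,"ry":0,"rz":0}]'
```

```text
time: 14.45
tool_pos: [0.4942, 0.2586, 0.0876]
ee_rot: [3.139, -0.002, 1.574]
wrist_force: [-0.9, -0.3, -1.0]
width: 0.0399
```

```bash
python3 -m inch '[{"grip":0,"dx":0,"dy":0,"dz":0.03,"rx":0,"ry":0,"rz":0}]'
```

```text
time: 14.58
tool_pos: [0.4941, 0.2586, 0.0874]
ee_rot: [3.139, -0.002, 1.574]
wrist_force: [-1.2, -0.7, -0.3]
width: 0.0396
```

```bash
python3 -m inch '[{"grip":0,"dx":0,"dy":0,"dz":0.08,"rx":0,"ry":0,"rz":0}]'
```

```text
time: 14.7
tool_pos: [0.4942, 0.2587, 0.0863]
ee_rot: [3.138, -0.002, 1.574]
wrist_force: [-3.9, -1.1, 4.4]
width: 0.0395
```

```bash
python3 -m inch '[{"grip":0,"dx":0,"dy":0,"dz":0.08,"rx":0,"ry":0,"rz":0}]'
```

```text
time: 14.82
tool_pos: [0.4942, 0.2587, 0.0856]
ee_rot: [3.138, -0.002, 1.574]
wrist_force: [-3.8, -1.8, 5.9]
width: 0.0398
```

```bash
python3 -m inch '[{"grip":0,"dx":0,"dy":-0.03,"dz":0.05,"rx":0,"ry":0,"rz":0}]'
```

```text
time: 14.95
tool_pos: [0.494, 0.2587, 0.0858]
ee_rot: [3.136, -0.002, 1.574]
wrist_force: [-2.8, -2.3, 5.5]
width: 0.0399
```

```bash
python3 -m inch '[{"grip":0,"dx":0,"dy":-0.02,"dz":0.04,"rx":0,"ry":0,"rz":0}]'
```

```text
time: 15.08
tool_pos: [0.4939, 0.2587, 0.0862]
ee_rot: [3.135, -0.003, 1.574]
wrist_force: [-3.3, -2.4, 5.0]
width: 0.0395
```

```bash
python3 -m inch '[{"grip":0,"dx":0,"dy":0,"dz":0.06,"rx":0,"ry":0,"rz":0},{"grip":0,"dx":0,"dy":0,"dz":0.06,"rx":0,"ry":0,"rz":0}]'
```

```text
time: 15.32
tool_pos: [0.494, 0.2587, 0.0853]
ee_rot: [3.134, -0.003, 1.574]
wrist_force: [-4.4, -2.1, 7.6]
width: 0.0398
```

```bash
python3 -m inch '[{"grip":0,"dx":0,"dy":0,"dz":0.055,"rx":0,"ry":0,"rz":0},{"grip":0,"dx":0,"dy":0,"dz":0.055,"rx":0,"ry":0,"rz":0}]'
```

```text
time: 15.58
tool_pos: [0.4939, 0.2587, 0.0852]
ee_rot: [3.133, -0.003, 1.574]
wrist_force: [-5.0, -1.6, 8.8]
width: 0.0395
```

```bash
python3 -m inch '[{"grip":0,"dx":0,"dy":0,"dz":0.04,"rx":0.03,"ry":0,"rz":0},{"grip":0,"dx":0,"dy":0,"dz":0.045,"rx":0.03,"ry":0,"rz":0}]'
```

```text
time: 15.82
tool_pos: [0.4941, 0.2587, 0.0855]
ee_rot: [3.137, -0.003, 1.575]
wrist_force: [-4.2, -2.7, 5.6]
width: 0.0397
```

```bash
python3 -m inch '[{"grip":0,"dx":0,"dy":0,"dz":0.045,"rx":0.03,"ry":0,"rz":0},{"grip":0,"dx":0,"dy":0,"dz":0.045,"rx":0.03,"ry":0,"rz":0}]'
```

```text
time: 16.08
tool_pos: [0.4944, 0.2587, 0.0855]
ee_rot: [3.141, -0.003, 1.575]
wrist_force: [-4.4, -1.9, 7.0]
width: 0.04
```

```bash
python3 -m inch '[{"grip":0,"dx":0,"dy":0,"dz":0.05,"rx":0.03,"ry":0,"rz":0},{"grip":0,"dx":0,"dy":0,"dz":0.05,"rx":0.03,"ry":0,"rz":0}]'
```

```text
time: 16.32
tool_pos: [0.4947, 0.2587, 0.0854]
ee_rot: [-3.138, -0.003, 1.575]
wrist_force: [-5.0, -2.2, 6.8]
width: 0.0399
```

```bash
python3 -m inch '[{"grip":0,"dx":0,"dy":-0.04,"dz":0.05,"rx":-0.02,"ry":0,"rz":0},{"grip":0,"dx":0,"dy":-0.04,"dz":0.05,"rx":-0.02,"ry":0,"rz":0}]'
```

```text
time: 16.58
tool_pos: [0.4941, 0.2586, 0.0856]
ee_rot: [3.137, -0.004, 1.575]
wrist_force: [-2.0, -2.4, 6.2]
width: 0.04
```

```bash
python3 -m inch '[{"grip":0,"dx":0,"dy":-0.02,"dz":0.05,"rx":0,"ry":0,"rz":0},{"grip":0,"dx":0,"dy":-0.02,"dz":0.05,"rx":0,"ry":0,"rz":0}]'
```

```text
time: 16.82
tool_pos: [0.494, 0.2586, 0.0855]
ee_rot: [3.135, -0.004, 1.575]
wrist_force: [-3.8, -2.5, 6.2]
width: 0.0395
```

```bash
python3 -m inch '[{"grip":0,"dx":0,"dy":0,"dz":-0.01,"rx":0,"ry":0,"rz":0},{"grip":0,"dx":0,"dy":0,"dz":-0.02,"rx":0,"ry":0,"rz":0}]'
```

```text
time: 17.08
tool_pos: [0.4939, 0.2586, 0.0868]
ee_rot: [3.134, -0.004, 1.575]
wrist_force: [-1.8, -1.3, 1.1]
width: 0.0399
```

Two seconds at a steady 6–7 N, now eased to about 1 N. I open the jaws in place.

```bash
python3 -m inch '[{"grip":0,"dx":0,"dy":0,"dz":0,"rx":0,"ry":0,"rz":0},{"grip":0.7,"dx":0,"dy":0,"dz":0,"rx":0,"ry":0,"rz":0},{"grip":0.7,"dx":0,"dy":0,"dz":0,"rx":0,"ry":0,"rz":0},{"grip":0.7,"dx":0,"dy":0,"dz":0,"rx":0,"ry":0,"rz":0},{"grip":0.7,"dx":0,"dy":0,"dz":0,"rx":0,"ry":0,"rz":0}]'
python3 - <<'E'
from h import *
to(.491,.029,.12,94.3)
s=cams.snapshot("wrist"); save(s,"w10.png",(180,80,460,300),2.8)
E
```

```text
time: 17.7
tool_pos: [0.496, 0.2595, 0.086]
ee_rot: [3.13, -0.006, 1.575]
wrist_force: [-0.1, -0.5, 0.4]
width: 0.0658
t 17.7 pos [0.496  0.2595 0.086 ] rpy [179.32  -0.36  90.21] w 0.0658 F [-0.13 -0.46  0.38]
need d [-9.21 -0.22 -1.42] r [ 0.14 -0.07 -0.82]
```

View pics/w10.png

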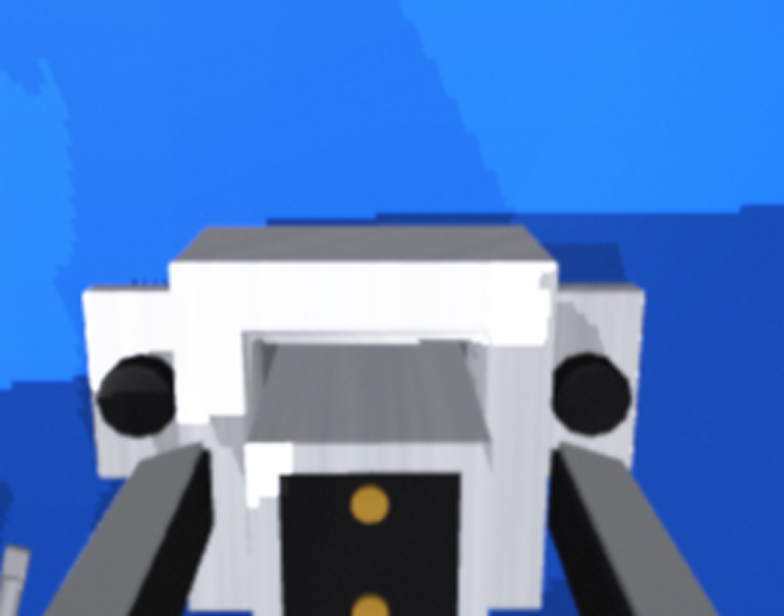

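```bash
python3 -m inch '[{"grip":0.8,"dx":0,"dy":0,"dz":-0.6,"rx":0.1,"ry":-0.07,"rz":0},{"grip":0.9,"dx":0,"dy":0,"dz":-1,"rx":0,"ry":0,"rz":0},{"grip":1,"dx":0,"dy":0,"dz":-1,"rx":0,"ry":0,"rz":0},{"grip":1,"dx":0,"dy":0,"dz":-0.8,"rx":0,"ry":0,"rz":0},{"grip":1,"dx":-1,"dy":0,"dz":-0.3,"rx":0,"ry":0,"rz":-0.8},{"grip":1,"dx":-1,"dy":-0.08,"dz":0,"rx":0,"ry":0,"rz":0},{"grip":1,"dx":-1,"dy":-0.08,"dz":0,"rx":0,"ry":0,"rz":0},{"grip":1,"dx":-1,"dy":-0.08,"dz":0,"rx":0,"ry":0,"rz":0},{"grip":1,"dx":-1,"dy":-0.08,"dz":0,"rx":0,"ry":0,"rz":0},{"grip":1,"dx":-1,"dy":-0.08,"dz":0,"rx":0,"ry":0,"rz":0},{"grip":1,"dx":-1,"dy":-0.08,"dz":0,"rx":0,"ry":0,"rz":0},{"grip":1,"dx":-1,"dy":-0.08,"dz":0,"rx":0,"ry":0,"rz":0}]'
python3 - <<'E'
from h import *
to(.4897,.028,.12,94.3)
s=cams.snapshot("top"); save(s,"t10.png",(190,170,350,260),5)
E
```

```text
time: 19.25
tool_pos: [0.496, 0.0546, 0.1818]
ee_rot: [3.135, -0.0, 1.651]
wrist_force: [0.0, -0.6, -0.0]
width: 0.0942
t 19.25 pos [0.496  0.0546 0.1818] rpy [179.6   -0.    94.58] w 0.0942 F [ 0.05 -0.56 -0.02]
need d [-1.04 -0.35  2.47] r [ 0.08 -0.    0.06]
```

View pics/t10.png

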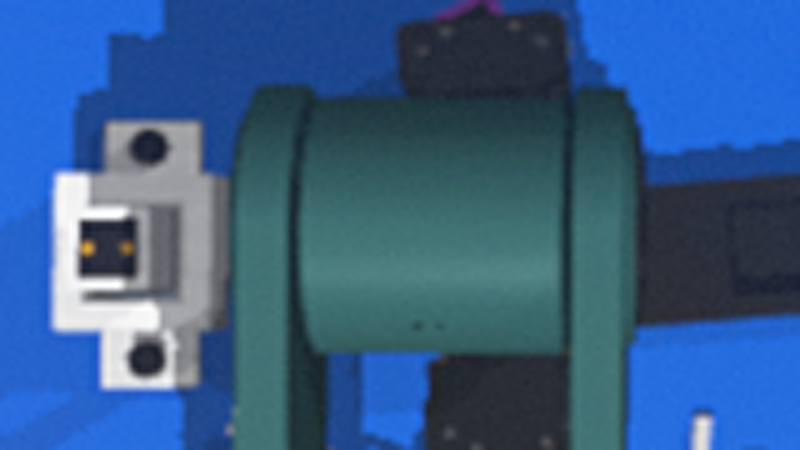

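The first can stands in the eared pocket (top view about (210,219)). I go on to the second can.

```bash
python3 -m inch '[{"grip":1,"dx":-0.9,"dy":-0.3,"dz":0.5,"rx":0.08,"ry":0,"rz":0.06},{"grip":1,"dx":-0.1,"dy":0,"dz":0.9,"rx":0,"ry":0,"rz":0},{"grip":1,"dx":0,"dy":0,"dz":0.8,"rx":0,"ry":0,"rz":0},{"grip":1,"dx":0,"dy":0,"dz":0,"rx":0,"ry":0,"rz":0}]'
python3 - <<'E'
from h import *
to(.4897,.028,.076,94.3)
s=cams.snapshot("wrist"); save(s,"w11.png",(180,80,460,300),2.8)
for thr in (150,180):
    r,k=face(s,(312,225),.09,thr,40); print(thr,np.round(r[0],1),np.round(r[1],1),round(r[2],1),k)
E
```

```text
time: 19.8
tool_pos: [0.4913, 0.0252, 0.1265]
ee_rot: [3.139, 0.002, 1.64]
wrist_force: [-0.1, 0.5, 0.2]
width: 0.094
t 19.8 pos [0.4913 0.0252 0.1265] rpy [1.7984e+02 1.4000e-01 9.3990e+01] w 0.094 F [-0.08  0.46  0.23]
need d [ 0.12 -0.06  2.02] r [ 0.03  0.03 -0.06]
150 [489.8  37. ] [40.8 55.9] 6.0 2435
180 [490.7  29.6] [40.7 40.9] 5.9 1877
```

View pics/w11.png

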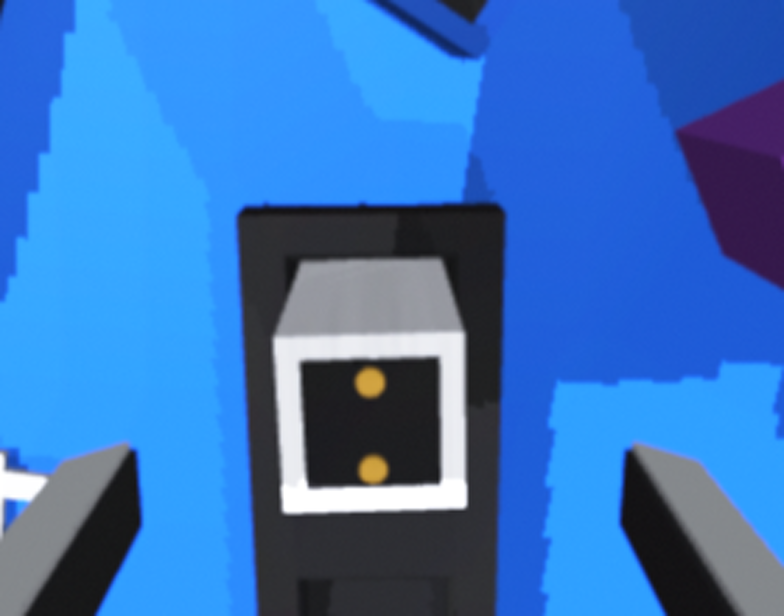

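```bash
python3 -m inch '[{"grip":1,"dx":0.12,"dy":-0.07,"dz":0.6,"rx":0.03,"ry":0.03,"rz":-0.3},{"grip":1,"dx":0,"dy":0,"dz":0.7,"rx":0,"ry":0,"rz":0},{"grip":1,"dx":0,"dy":0,"dz":0.6,"rx":0,"ry":0,"rz":0},{"grip":1,"dx":0,"dy":0,"dz":0,"rx":0,"ry":0,"rz":0}]'
python3 - <<'E'
from h import *
to(.4895,.028,.076,95.5)
s=cams.snapshot("wrist"); save(s,"w12.png",(180,100,460,320),2.8)
for thr in (150,180):
    r,k=face(s,(312,225),.09,thr,40); print(thr,np.round(r[0],1),np.round(r[1],1),round(r[2],1),k)
E
```

```text
time: 20.35
tool_pos: [0.4911, 0.0289, 0.0785]
ee_rot: [3.137, 0.0, 1.67]
wrist_force: [0.1, 0.1, 0.4]
width: 0.094
t 20.35 pos [0.4911 0.0289 0.0785] rpy [1.7972e+02 1.0000e-02 9.5660e+01] w 0.094 F [0.12 0.11 0.37]
need d [-0.03 -0.07  0.1 ] r [0.06 0.   0.03]
150 [489.7  39.5] [40.5 60.2] 5.4 5761
180 [490.7  29.8] [40.1 40.6] 5.5 2769
```

View pics/w12.png

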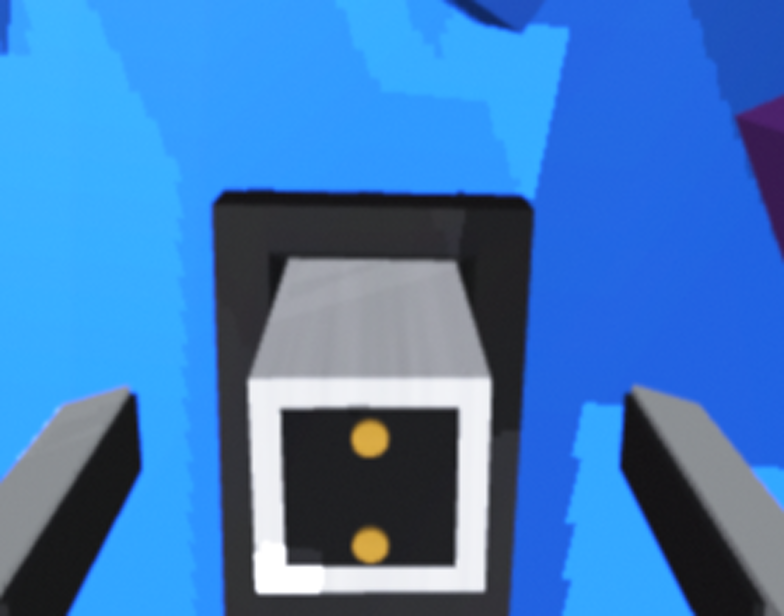

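Aligned now, with the can about 1.6 mm towards -x. I shift by that and close.

```bash
python3 -m inch '[{"grip":1,"dx":-0.02,"dy":-0.07,"dz":0.1,"rx":0.05,"ry":0,"rz":0},{"grip":1,"dx":0,"dy":0,"dz":0,"rx":0,"ry":0,"rz":0},{"grip":0,"dx":0,"dy":0,"dz":0,"rx":0,"ry":0,"rz":0},{"grip":0,"dx":0,"dy":0,"dz":0,"rx":0,"ry":0,"rz":0},{"grip":0,"dx":0,"dy":0,"dz":0,"rx":0,"ry":0,"rz":0},{"grip":0,"dx":0,"dy":0,"dz":0,"rx":0,"ry":0,"rz":0},{"grip":0,"dx":0,"dy":0,"dz":0,"rx":0,"ry":0,"rz":0},{"grip":0,"dx":0,"dy":0,"dz":0,"rx":0,"ry":0,"rz":0}]'
python3 - <<'E'
from h import *
to(.4895,.028,.076,95.5)
s=cams.snapshot("wrist"); save(s,"w13.png",(180,100,460,320),2.8)
E
```

```text
time: 21.4
tool_pos: [0.4913, 0.0279, 0.0786]
ee_rot: [3.136, 0.001, 1.669]
wrist_force: [-1.1, 0.3, 0.8]
width: 0.0402
t 21.4 pos [0.4913 0.0279 0.0786] rpy [1.7969e+02 7.0000e-02 9.5650e+01] w 0.0402 F [-1.05  0.34  0.81]
need d [ 0.01 -0.07  0.11] r [0.06 0.01 0.03]
```

View pics/w13.png

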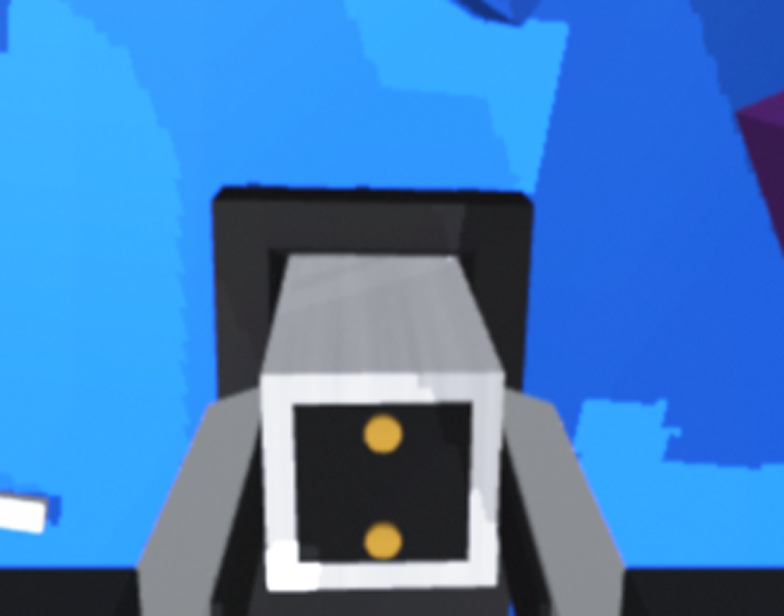

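```bash
python3 -m inch '[{"grip":0,"dx":0,"dy":-0.02,"dz":-0.3,"rx":0,"ry":0,"rz":0},{"grip":0,"dx":0,"dy":0,"dz":-0.4,"rx":0,"ry":0,"rz":0},{"grip":0,"dx":0,"dy":0,"dz":-0.2,"rx":0,"ry":0,"rz":0},{"grip":0,"dx":0,"dy":0,"dz":0,"rx":0,"ry":0,"rz":0},{"grip":0,"dx":0,"dy":0,"dz":0,"rx":0,"ry":0,"rz":0}]'
python3 - <<'E'
from h import *
to(.4895,-.16,.176,79)
for i in range(4):
    print(robot.get_obs()["wrist_force"].round(2)); s=cams.snapshot("wrist")
save(s,"w14.png",(180,100,460,320),2.8)
E
```

```text
time: 22.08
tool_pos: [0.4905, 0.028, 0.1025]
ee_rot: [3.136, 0.001, 1.669]
wrist_force: [-0.3, 0.1, -1.7]
width: 0.0399
t 22.07 pos [0.4905 0.028  0.1025] rpy [1.797e+02 6.000e-02 9.565e+01] w 0.0399 F [-0.33  0.06 -1.65]
need d [-7.48 -0.76 -2.94] r [0.06 0.   3.33]
[-0.33  0.06 -1.65]
[-0.44 -0.1  -1.92]
[ 0.06 -0.72 -0.82]
[ 0.07  0.11 -1.6 ]
```

View pics/w14.png

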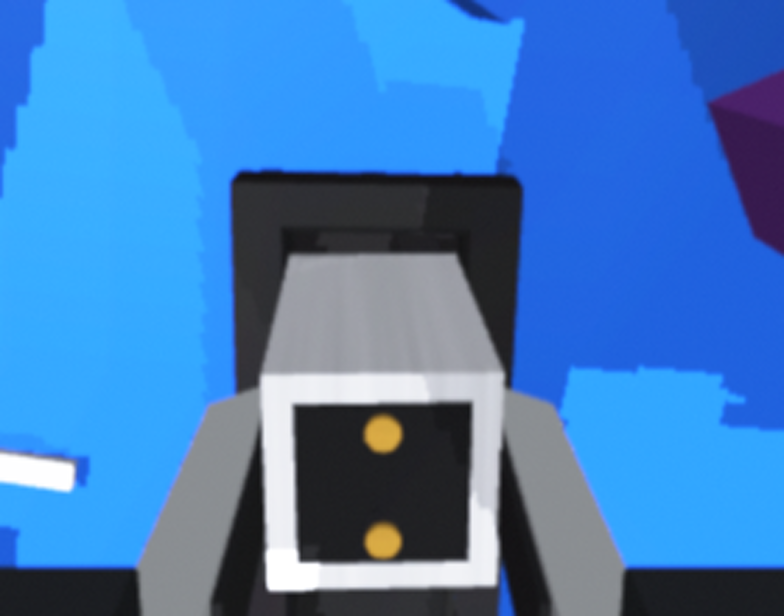

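This reads about -1.5 N, so it is the light can and goes to the plain block. The wrist camera looks ahead on the +y side, so I carry the can just past the block and look back.

```bash
python3 -m inch '[{"grip":0,"dx":0,"dy":0,"dz":-1,"rx":0.05,"ry":0,"rz":0},{"grip":0,"dx":0,"dy":0,"dz":-1,"rx":0,"ry":0,"rz":0},{"grip":0,"dx":0,"dy":0,"dz":-0.9,"rx":0,"ry":0,"rz":0},{"grip":0,"dx":-0.4,"dy":0,"dz":-0.3,"rx":0,"ry":0,"rz":0.4},{"grip":0,"dx":-1,"dy":-0.1,"dz":0,"rx":0,"ry":0,"rz":0.4},{"grip":0,"dx":-1,"dy":-0.06,"dz":0,"rx":0,"ry":0,"rz":0.4},{"grip":0,"dx":-1,"dy":-0.03,"dz":0,"rx":0,"ry":0,"rz":0.4},{"grip":0,"dx":-1,"dy":0,"dz":0,"rx":0,"ry":0,"rz":0.4},{"grip":0,"dx":-1,"dy":0.04,"dz":0,"rx":0,"ry":0,"rz":0.4},{"grip":0,"dx":-1,"dy":0.08,"dz":0,"rx":0,"ry":0,"rz":0.4},{"grip":0,"dx":-1,"dy":0.1,"dz":0,"rx":0,"ry":0,"rz":0.4},{"grip":0,"dx":-1,"dy":0.15,"dz":0,"rx":0,"ry":0,"rz":0.2}]'
python3 - <<'E'
from h import *
to(.476,-.348,.18,77.9)
E
```

```text
time: 23.78
tool_pos: [0.4769, -0.1917, 0.1749]
ee_rot: [-3.126, 0.003, 1.353]
wrist_force: [0.7, -1.0, -1.8]
width: 0.0404
t 23.77 pos [ 0.4769 -0.1917  0.1749] rpy [-1.7912e+02  1.6000e-01  7.7510e+01] w 0.0404 F [ 0.7  -1.03 -1.8 ]
need d [-6.11  1.31 -0.21] r [-0.18  0.03 -0.08]
```

```bash
python3 -m inch '[{"grip":0,"dx":-1,"dy":0.21,"dz":-0.1,"rx":-0.18,"ry":0,"rz":-0.08},{"grip":0,"dx":-1,"dy":0.21,"dz":0,"rx":0,"ry":0,"rz":0},{"grip":0,"dx":-1,"dy":0.21,"dz":0,"rx":0,"ry":0,"rz":0},{"grip":0,"dx":-1,"dy":0.21,"dz":0,"rx":0,"ry":0,"rz":0},{"grip":0,"dx":-1,"dy":0.21,"dz":0,"rx":0,"ry":0,"rz":0},{"grip":0,"dx":-0.6,"dy":0.1,"dz":0,"rx":0,"ry":0,"rz":0},{"grip":0,"dx":0,"dy":0,"dz":0,"rx":0,"ry":0,"rz":0},{"grip":0,"dx":0,"dy":0,"dz":0,"rx":0,"ry":0,"rz":0}]'
python3 - <<'E'
from h import *
to(.476,-.348,.18,77.9)
s=cams.snapshot("wrist"); save(s,"w15.png",(230,0,430,340),1.75);save(s,"w15n.png",(240,0,400,150),5)
g=spotter.place_of(s,"plain_nest_mouth"); print([(d["score"],d["pixel"],ray(s,d["pixel"],.05)) for d in g])
E
```

```text
time: 24.78
tool_pos: [0.4691, -0.3426, 0.1684]
ee_rot: [-3.129, -0.002, 1.347]
wrist_force: [0.5, 0.1, -0.9]
width: 0.0406
t 24.77 pos [ 0.4691 -0.3426  0.1684] rpy [-1.7927e+02 -1.3000e-01  7.7150e+01] w 0.0406 F [ 0.46  0.15 -0.86]
need d [-0.15  0.31 -0.47] r [-0.15 -0.03 -0.15]
[(0.66, [326.6, 112.4], array([[ 0.49367056, -0.27409473,  0.05      ]])), (0.34, [600.4, 36.5], array([[ 0.69901519, -0.26609892,  0.05      ]]))]
```

View pics/w15.png

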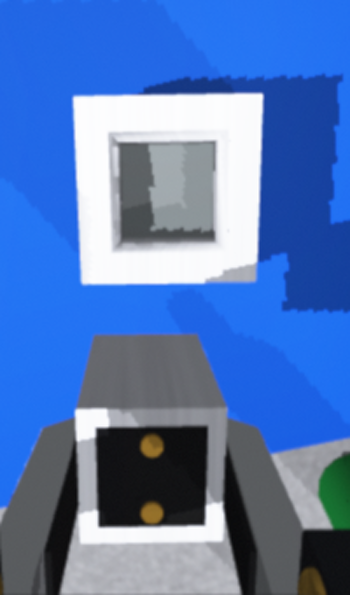

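View pics/w15n.png

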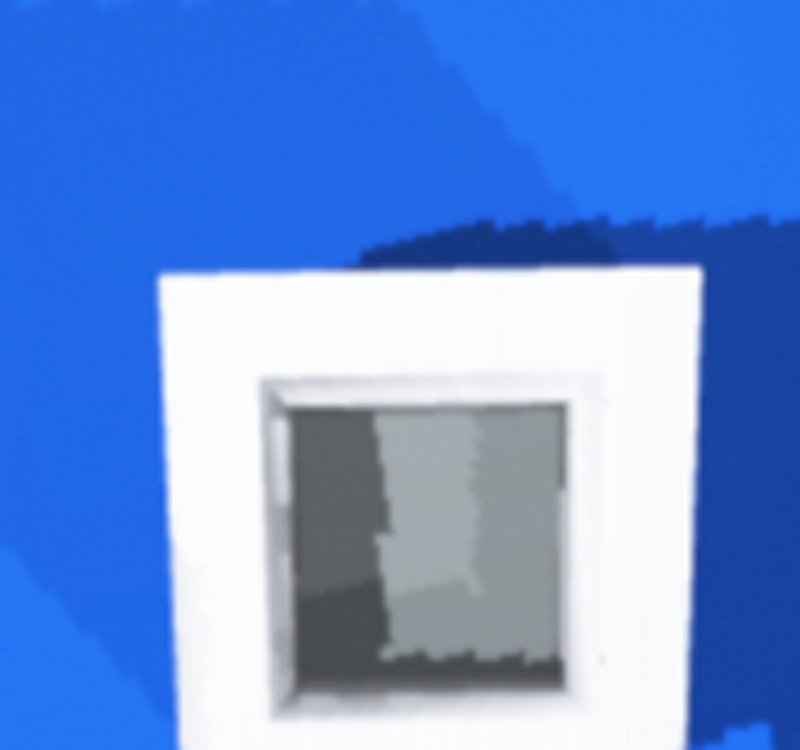

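```bash
python3 -m inch '[{"grip":0,"dx":0,"dy":0.1,"dz":-0.4,"rx":-0.15,"ry":-0.03,"rz":-0.15},{"grip":0,"dx":0,"dy":0,"dz":0,"rx":-0.02,"ry":0,"rz":0},{"grip":0,"dx":0,"dy":0,"dz":0,"rx":0,"ry":0,"rz":0}]'
python3 - <<'E'
from h import *
to(.476,-.348,.18,77.9)
s=cams.snapshot("wrist"); save(s,"w16.png",(260,180,380,320),5); save(s,"w16n.png",(250,30,410,180),5)
E
```

```text
time: 25.25
tool_pos: [0.4727, -0.3416, 0.1805]
ee_rot: [3.136, 0.001, 1.363]
wrist_force: [0.4, -0.6, -0.2]
width: 0.04
t 25.25 pos [ 0.4727 -0.3416  0.1805] rpy [1.7971e+02 8.0000e-02 7.8120e+01] w 0.04 F [ 0.44 -0.63 -0.19]
need d [-0.22  0.18  0.02] r [0.06 0.02 0.04]
```

View pics/w16.png

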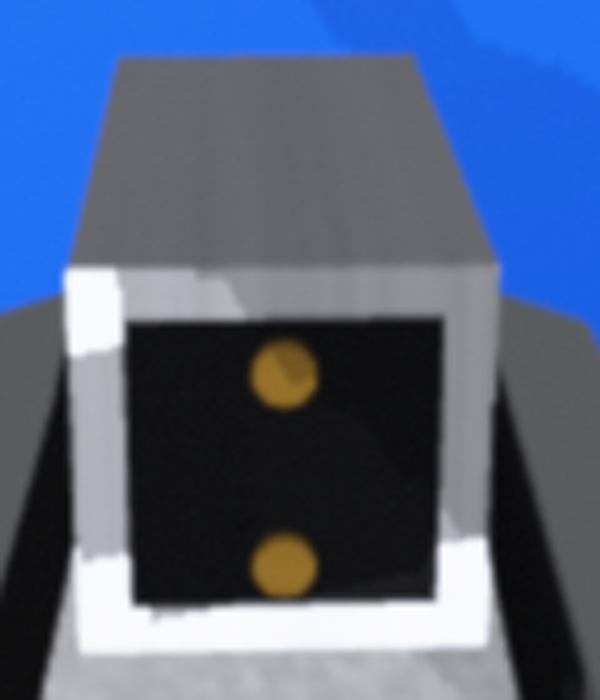

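View pics/w16n.png

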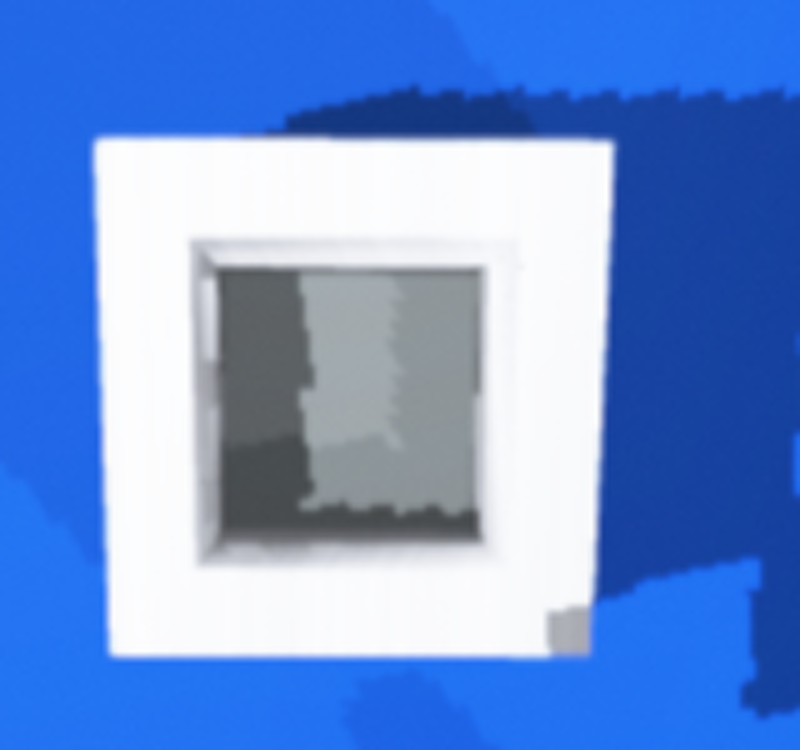

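```bash
python3 - <<'E'
from h import *
s=cams.snapshot("wrist"); p=robot.get_obs()["tool_pos"]; print(p)
quad(s,[(93,137),(615,140),(590,656),(110,656)],.05,(250,30),5)
quad(s,[(218,268),(484,268),(483,540),(220,540)],.046,(250,30),5)
quad(s,[(66,266),(498,266),(488,651),(79,654)],p[2]+.0114,(260,180),5)
E
```

```text
[ 0.47273028 -0.34182298  0.18051403]
centre [ 493.6 -272.2] edges [80.9 80.6 80.5 80.9] angs [77.8 77.7 78.  78. ]
centre [ 493.6 -272.2] edges [42.6 43.1 43.9 43. ] angs [78.1 79.3 78.1 77.5]
centre [ 474.9 -340.3] edges [40.  40.7 40.5 41. ] angs [77.9 78.7 78.3 78. ]
```

```bash
python3 -m inch '[{"grip":0,"dx":1,"dy":0.06,"dz":0,"rx":0.05,"ry":0.02,"rz":0},{"grip":0,"dx":1,"dy":0.05,"dz":0,"rx":0,"ry":0,"rz":0},{"grip":0,"dx":0.8,"dy":0.05,"dz":0,"rx":0,"ry":0,"rz":0},{"grip":0,"dx":0.1,"dy":0,"dz":0.3,"rx":0,"ry":0,"rz":0},{"grip":0,"dx":0,"dy":0,"dz":0.4,"rx":0,"ry":0,"rz":0},{"grip":0,"dx":0,"dy":0,"dz":0.5,"rx":0,"ry":0,"rz":0},{"grip":0,"dx":0,"dy":0,"dz":0,"rx":0,"ry":0,"rz":0}]'
python3 - <<'E'
from h import *
to(.4914,-.2737,.1186,77.9)
E
```

```text
time: 26.22
tool_pos: [0.4908, -0.2712, 0.1464]
ee_rot: [-3.139, 0.0, 1.361]
wrist_force: [-0.2, 0.3, -1.6]
width: 0.0404
t 26.23 pos [ 0.4908 -0.2712  0.1464] rpy [-1.7986e+02  2.0000e-02  7.7960e+01] w 0.0404 F [-0.19  0.26 -1.59]
need d [-0.09  0.05  1.11] r [-0.03  0.    0.01]
```

```bash
python3 -m inch '[{"grip":0,"dx":-0.09,"dy":0.04,"dz":0.3,"rx":-0.02,"ry":0,"rz":0},{"grip":0,"dx":0,"dy":0,"dz":0.3,"rx":0,"ry":0,"rz":0},{"grip":0,"dx":0,"dy":0,"dz":0.1,"rx":0,"ry":0,"rz":0},{"grip":0,"dx":0,"dy":0,"dz":0,"rx":0,"ry":0,"rz":0}]'
python3 - <<'E'
from h import *
to(.4914,-.2737,.1186,77.9)
s=cams.snapshot("wrist"); save(s,"w17.png",(180,80,460,300),2.8)
E
```

```text
time: 26.72
tool_pos: [0.4911, -0.2749, 0.1276]
ee_rot: [-3.141, 0.001, 1.359]
wrist_force: [-0.1, -0.7, -1.5]
width: 0.0401
t 26.73 pos [ 0.4911 -0.2749  0.1276] rpy [-1.7997e+02  3.0000e-02  7.7870e+01] w 0.0401 F [-0.08 -0.73 -1.55]
need d [0.05 0.   0.36] r [-0.01  0.01 -0.01]
```

View pics/w17.png

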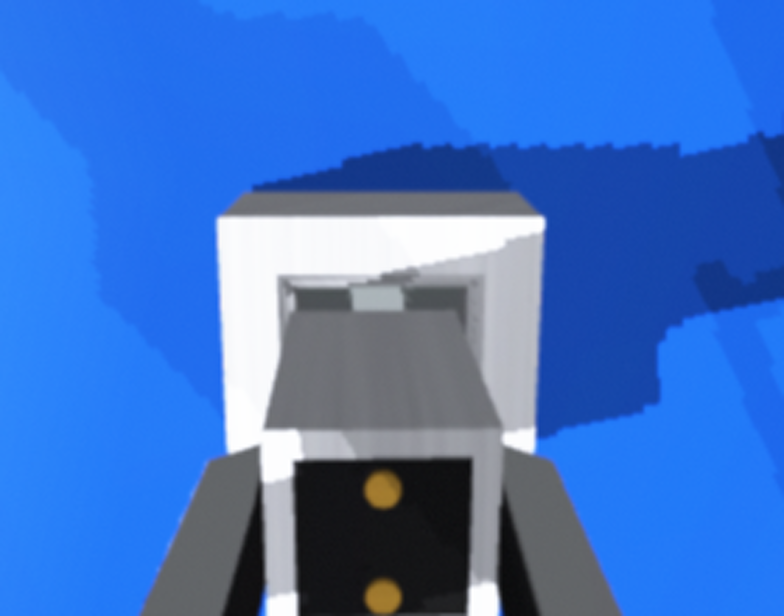

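```bash
python3 -m inch '[{"grip":0,"dx":0.05,"dy":0,"dz":0.2,"rx":0,"ry":0,"rz":0},{"grip":0,"dx":0,"dy":0,"dz":0.12,"rx":0,"ry":0,"rz":0},{"grip":0,"dx":0,"dy":0,"dz":0.12,"rx":0,"ry":0,"rz":0}]'; python3 -m inch '[{"grip":0,"dx":0,"dy":0,"dz":0.1,"rx":0,"ry":0,"rz":0},{"grip":0,"dx":0,"dy":0,"dz":0.1,"rx":0,"ry":0,"rz":0}]'
```

```text
time: 27.15
tool_pos: [0.492, -0.2738, 0.1171]
ee_rot: [3.14, 0.001, 1.359]
wrist_force: [0.9, 0.1, -1.5]
width: 0.0399
time: 27.4
tool_pos: [0.492, -0.2737, 0.1116]
ee_rot: [3.14, 0.001, 1.36]
wrist_force: [-1.0, 0.8, -1.5]
width: 0.04
```

```bash
python3 -m inch '[{"grip":0,"dx":0,"dy":0,"dz":0.08,"rx":0,"ry":0,"rz":0}]'; python3 -m inch '[{"grip":0,"dx":0,"dy":0,"dz":0.06,"rx":0,"ry":0,"rz":0}]'
```

```text
time: 27.52
tool_pos: [0.492, -0.2736, 0.1094]
ee_rot: [3.14, 0.001, 1.36]
wrist_force: [-0.1, 0.5, -0.9]
width: 0.0402
time: 27.65
tool_pos: [0.4919, -0.2737, 0.1077]
ee_rot: [3.14, 0.001, 1.36]
wrist_force: [-0.3, 1.1, -1.7]
width: 0.0401
```

```bash
python3 -m inch '[{"grip":0,"dx":0,"dy":0,"dz":0.06,"rx":0,"ry":0,"rz":0}]'
```

```text
time: 27.78
tool_pos: [0.492, -0.2737, 0.1062]
ee_rot: [3.14, 0.001, 1.36]
wrist_force: [0.2, -0.6, -1.3]
width: 0.0401
```

```bash
python3 -m inch '[{"grip":0,"dx":0,"dy":0,"dz":0.06,"rx":0,"ry":0,"rz":0}]'
```

```text
time: 27.9
tool_pos: [0.492, -0.2737, 0.1046]
ee_rot: [3.14, 0.001, 1.36]
wrist_force: [0.1, 0.4, -1.6]
width: 0.04
```

```bash
python3 -m inch '[{"grip":0,"dx":0,"dy":0,"dz":0.06,"rx":0,"ry":0,"rz":0}]'
```

```text
time: 28.02
tool_pos: [0.492, -0.2738, 0.1031]
ee_rot: [3.14, 0.001, 1.359]
wrist_force: [0.0, -0.2, -1.2]
width: 0.0403
```

```bash
python3 -m inch '[{"grip":0,"dx":0,"dy":0,"dz":0.06,"rx":0,"ry":0,"rz":0}]'
```

```text
time: 28.15
tool_pos: [0.492, -0.2738, 0.1015]
ee_rot: [3.14, 0.001, 1.359]
wrist_force: [0.3, -0.3, -1.6]
width: 0.0399
```

```bash
python3 -m inch '[{"grip":0,"dx":0,"dy":0,"dz":0.06,"rx":0,"ry":0,"rz":0}]'
```

```text
time: 28.28
tool_pos: [0.492, -0.2738, 0.0999]
ee_rot: [3.14, 0.001, 1.359]
wrist_force: [-0.8, -1.1, -1.2]
width: 0.0398
```

```bash
python3 -m inch '[{"grip":0,"dx":0,"dy":0,"dz":0.06,"rx":0,"ry":0,"rz":0}]'
```

```text
time: 28.4
tool_pos: [0.492, -0.2738, 0.0984]
ee_rot: [3.14, 0.002, 1.359]
wrist_force: [-1.0, 1.9, 1.4]
width: 0.0403
```

```bash
python3 -m inch '[{"grip":0,"dx":0,"dy":0,"dz":0.06,"rx":0,"ry":0,"rz":0}]'
```

```text
time: 28.52
tool_pos: [0.4921, -0.2739, 0.0976]
ee_rot: [3.14, 0.002, 1.359]
wrist_force: [-2.2, 0.7, 4.1]
width: 0.0399
```

```bash
python3 -m inch '[{"grip":0,"dx":0,"dy":0,"dz":0.06,"rx":0,"ry":0,"rz":0}]'
```

```text
time: 28.65
tool_pos: [0.492, -0.274, 0.0972]
ee_rot: [3.139, 0.002, 1.359]
wrist_force: [-2.5, 1.6, 5.2]
width: 0.0401
```

```bash
python3 -m inch '[{"grip":0,"dx":0,"dy":0,"dz":0.06,"rx":0,"ry":0,"rz":0}]'
```

```text
time: 28.78
tool_pos: [0.492, -0.274, 0.0968]
ee_rot: [3.139, 0.002, 1.359]
wrist_force: [-4.0, 1.5, 6.6]
width: 0.0403
```

```bash
python3 -m inch '[{"grip":0,"dx":0,"dy":-0.02,"dz":0.06,"rx":0,"ry":0,"rz":0},{"grip":0,"dx":0,"dy":-0.02,"dz":0.055,"rx":0,"ry":0,"rz":0}]'
```

```text
time: 29.02
tool_pos: [0.4918, -0.274, 0.0969]
ee_rot: [3.136, 0.003, 1.36]
wrist_force: [-2.1, 2.5, 5.8]
width: 0.04
```

```bash
python3 -m inch '[{"grip":0,"dx":0,"dy":-0.01,"dz":0.055,"rx":0,"ry":0,"rz":0},{"grip":0,"dx":0,"dy":-0.01,"dz":0.055,"rx":0,"ry":0,"rz":0}]'
```

```text
time: 29.28
tool_pos: [0.4917, -0.2739, 0.0969]
ee_rot: [3.134, 0.004, 1.36]
wrist_force: [-1.9, 1.9, 6.0]
width: 0.0401
```

```bash
python3 -m inch '[{"grip":0,"dx":0,"dy":-0.01,"dz":0.055,"rx":0,"ry":0,"rz":0},{"grip":0,"dx":0,"dy":-0.01,"dz":0.055,"rx":0,"ry":0,"rz":0}]'
```

```text
time: 29.52
tool_pos: [0.4915, -0.2739, 0.0969]
ee_rot: [3.132, 0.004, 1.36]
wrist_force: [-2.4, 2.0, 6.2]
width: 0.0398
```

```bash
python3 -m inch '[{"grip":0,"dx":0,"dy":-0.01,"dz":0.055,"rx":0.01,"ry":0,"rz":0},{"grip":0,"dx":0,"dy":-0.01,"dz":0.055,"rx":0.01,"ry":0,"rz":0}]'
```

```text
time: 29.78
tool_pos: [0.4915, -0.2738, 0.0968]
ee_rot: [3.132, 0.005, 1.36]
wrist_force: [-2.7, 2.4, 4.8]
width: 0.0402
```

```bash
python3 -m inch '[{"grip":0,"dx":0,"dy":0,"dz":0.07,"rx":0.03,"ry":0,"rz":0},{"grip":0,"dx":0,"dy":0,"dz":0.065,"rx":0.02,"ry":0,"rz":0}]'
```

```text
time: 30.02
tool_pos: [0.4917, -0.2739, 0.0966]
ee_rot: [3.134, 0.005, 1.36]
wrist_force: [-3.4, 2.2, 7.7]
width: 0.0401
```

```bash
python3 -m inch '[{"grip":0,"dx":0,"dy":0,"dz":0.065,"rx":0.01,"ry":0,"rz":0},{"grip":0,"dx":0,"dy":0,"dz":0.062,"rx":0.01,"ry":0,"rz":0}]'
```

```text
time: 30.28
tool_pos: [0.4918, -0.2739, 0.0966]
ee_rot: [3.135, 0.006, 1.36]
wrist_force: [-2.2, 1.6, 7.2]
width: 0.0401
```

```bash
python3 -m inch '[{"grip":0,"dx":0,"dy":0,"dz":0.062,"rx":0.01,"ry":0,"rz":0},{"grip":0,"dx":0,"dy":-0.01,"dz":0.06,"rx":0.01,"ry":0,"rz":0}]'
```

```text
time: 30.52
tool_pos: [0.4918, -0.2739, 0.0967]
ee_rot: [3.135, 0.007, 1.36]
wrist_force: [-4.2, 1.7, 6.9]
width: 0.0399
```

```bash
python3 -m inch '[{"grip":0,"dx":0,"dy":-0.01,"dz":0.06,"rx":0.01,"ry":0,"rz":0},{"grip":0,"dx":0,"dy":-0.01,"dz":0.06,"rx":0.01,"ry":0,"rz":0}]'
```

```text
time: 30.78
tool_pos: [0.4917, -0.2739, 0.0968]
ee_rot: [3.134, 0.007, 1.36]
wrist_force: [-2.4, 0.7, 7.1]
width: 0.0401
```

```bash
python3 -m inch '[{"grip":0,"dx":0,"dy":-0.01,"dz":0.06,"rx":0.01,"ry":0,"rz":0},{"grip":0,"dx":0,"dy":-0.01,"dz":0.06,"rx":0.01,"ry":0,"rz":0}]'
```

```text
time: 31.02
tool_pos: [0.4917, -0.2739, 0.0968]
ee_rot: [3.134, 0.008, 1.36]
wrist_force: [-1.2, 2.0, 6.5]
width: 0.0404
```

Steady at about 7 N for more than a second. I ease off and release.

```bash
python3 -m inch '[{"grip":0,"dx":0,"dy":0,"dz":0,"rx":0,"ry":0,"rz":0},{"grip":0,"dx":0,"dy":0,"dz":-0.01,"rx":0,"ry":0,"rz":0}]'
```

```text
time: 31.28
tool_pos: [0.4919, -0.2738, 0.0981]
ee_rot: [3.133, 0.008, 1.36]
wrist_force: [-1.5, 0.4, 1.3]
width: 0.0403
```

```bash
python3 -m inch '[{"grip":0,"dx":0,"dy":0,"dz":0,"rx":0,"ry":0,"rz":0},{"grip":0.7,"dx":0,"dy":0,"dz":0,"rx":0,"ry":0,"rz":0},{"grip":0.7,"dx":0,"dy":0,"dz":0,"rx":0,"ry":0,"rz":0},{"grip":0.7,"dx":0,"dy":0,"dz":0,"rx":0,"ry":0,"rz":0},{"grip":0.7,"dx":0,"dy":0,"dz":0,"rx":0,"ry":0,"rz":0}]'
python3 - <<'E'
from h import *
to(.49,-.37,.2,78)
s=cams.snapshot("wrist"); save(s,"w18.png",(180,80,460,300),2.8)
E
```

```text
time: 31.9
tool_pos: [0.4922, -0.274, 0.0966]
ee_rot: [3.132, 0.008, 1.36]
wrist_force: [0.6, 0.0, -0.2]
width: 0.0657
t 31.9 pos [ 0.4922 -0.274   0.0966] rpy [179.47   0.45  77.9 ] w 0.0657 F [ 0.57  0.02 -0.21]
need d [-3.8   0.75 -4.1 ] r [ 0.1   0.09 -0.02]
```

View pics/w18.png

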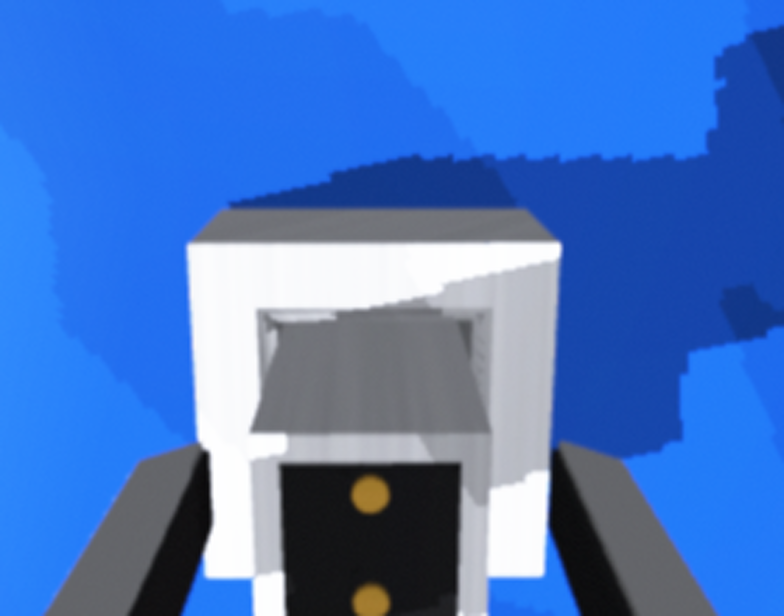

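```bash
python3 -m inch '[{"grip":0.8,"dx":0,"dy":0,"dz":-0.6,"rx":0.08,"ry":0.06,"rz":0},{"grip":0.9,"dx":0,"dy":0,"dz":-1,"rx":0,"ry":0,"rz":0},{"grip":1,"dx":0,"dy":0,"dz":-1,"rx":0,"ry":0,"rz":0},{"grip":1,"dx":0,"dy":0,"dz":-1,"rx":0,"ry":0,"rz":0},{"grip":1,"dx":0,"dy":0,"dz":-1,"rx":0,"ry":0,"rz":0},{"grip":1,"dx":0.1,"dy":-1,"dz":-0.5,"rx":0,"ry":0,"rz":0},{"grip":1,"dx":0.2,"dy":-1,"dz":0,"rx":0,"ry":0,"rz":0},{"grip":1,"dx":0.2,"dy":-1,"dz":0,"rx":0,"ry":0,"rz":0},{"grip":1,"dx":0.2,"dy":-1,"dz":0,"rx":0,"ry":0,"rz":0},{"grip":1,"dx":0.2,"dy":-1,"dz":0,"rx":0,"ry":0,"rz":0},{"grip":1,"dx":0.2,"dy":-1,"dz":0,"rx":0,"ry":0,"rz":0},{"grip":1,"dx":0,"dy":0,"dz":0,"rx":0,"ry":0,"rz":0}]'
python3 - <<'E'
from h import *
s=cams.snapshot("top"); save(s,"t20.png",(170,100,490,300),2.5)
for p,z in [((211,219),.1),((430,221),.1)]:
    print(ray(s,p,z).round(4))
s=cams.snapshot("scene"); save(s,"s20.png",(230,120,430,270),4)
E
```

```text
time: 33.45
tool_pos: [0.3476, -0.2139, 0.228]
ee_rot: [3.137, 0.004, 1.36]
wrist_force: [0.7, 0.8, 0.1]
width: 0.0937
[[0.4933 0.2592 0.1   ]]
[[ 0.4883 -0.2758  0.1   ]]
```

View pics/t20.png

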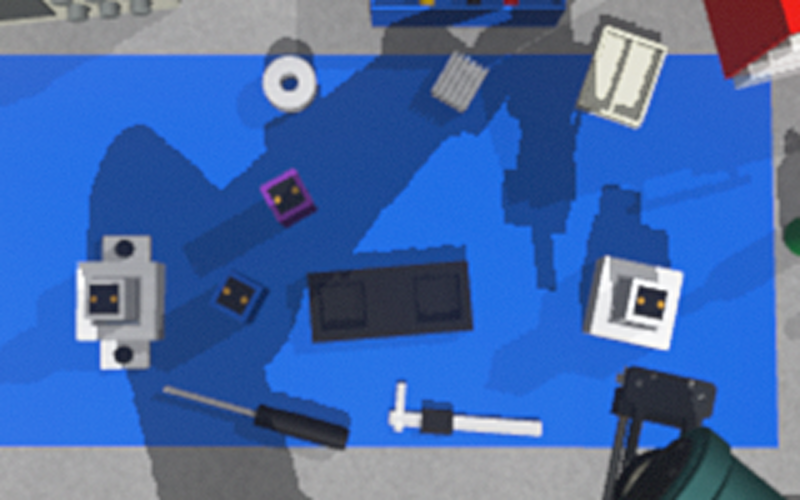

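View pics/s20.png

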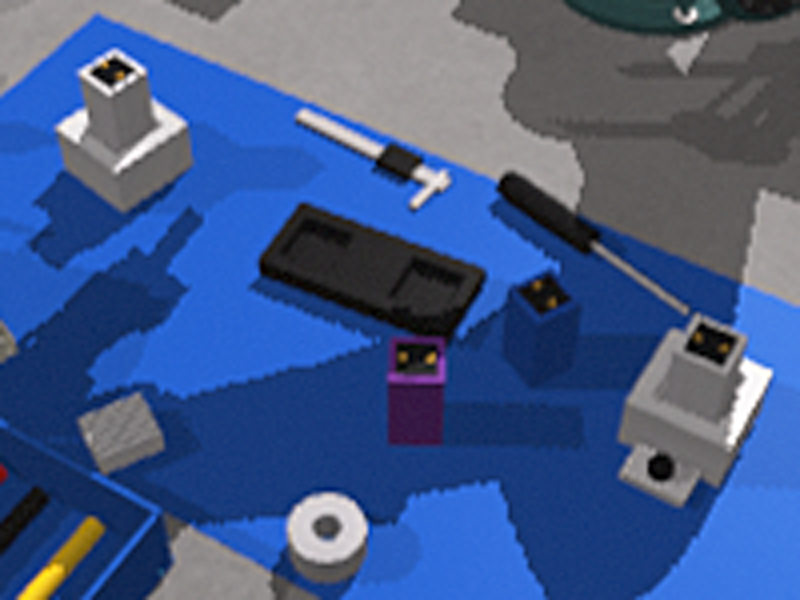

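Both cans stand upright in their pockets: eared at top-image pixel (211,219), plain at (430,221). The rack is empty and nothing else has moved, so I hand in.

```bash
python3 -c "
from bench import robot
print(robot.close_job())"
```

```text
the job is handed in; nothing more can be done
None
```

Both cans are seated in their blocks and the job is handed in, at about 33.5 s on the clock. The can at rack y = -0.07 m read about -4.5 N when lifted, so I took it as heavy and put it in the eared block. The other read about -1.5 N and went in the plain block.

- **Seating:** I lowered each in 1–2 mm steps until the sprung floor showed in the force. I then pressed for about 2 s, eased off to about 1 N and opened the jaws with the can resting on its pad.
- **Last checks:** The final top and scene views show both cans upright in their pockets, the rack empty, and the bystanders and the blue and purple look-alikes where they were. The gripper is clear of everything.
- **Press not exact:** The wrist readings wandered from about 5 to 9 N on the heavy can and 5 to 8 N on the light one, mostly 6–7 N. Adding the can's weight, the pad carried somewhat more, about 11–12 N under the heavy can and 8–9 N under the light one. Side forces up to about 5 N from touching the pocket wall came with it.
- **Cameras disagreed:** The top and wrist cameras differed by about 5 mm in x. I placed both cans by the wrist camera's view of can and pocket together.

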